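# Load tap backplates on a carrier and scan the order

### The job

Set every loose tap backplate lying on the counter onto a pair of locating pins of its own hole spacing on the plywood carrier, each plate fully home and flush on the board. Then take the scanner from its cradle, point its window squarely at the middle of the order label from about 10 cm away, hold it still there for two seconds, and stand it back in its cradle. Leave the other things on the counter where they are.

Things in the scene. Friction and masses are not known exactly. Their poses are not given: they have to be found in the camera images.
- wide1_mid (a point): Middle of a loose wide tap backplate (None if absent), 26 mm above its underside; z up. Steel plate 110 (its y) x 50 (x) x 8 mm with two 12 mm through-holes on its y axis, 42 mm either side of the middle. On its middle a square brass valve body 28 x 28 mm (sides along x, y), 8 to 42 mm above the underside, then a 22 mm round stub up to 52 mm. Same after a half turn. 0.2 to 0.45 kg.
- wide2_mid (a point): Middle of a loose wide tap backplate (None if absent), 26 mm above its underside; z up. Steel plate 110 (its y) x 50 (x) x 8 mm with two 12 mm through-holes on its y axis, 42 mm either side of the middle. On its middle a square brass valve body 28 x 28 mm (sides along x, y), 8 to 42 mm above the underside, then a 22 mm round stub up to 52 mm. Same after a half turn. 0.2 to 0.45 kg.
- narrow1_mid (a point): Middle of a loose narrow tap backplate (None if absent), 26 mm above its underside; z up. Steel plate 80 (its y) x 50 (x) x 8 mm with two 12 mm through-holes on its y axis, 27 mm either side of the middle. On its middle a square brass valve body 28 x 28 mm (sides along x, y), 8 to 42 mm above the underside, then a 22 mm round stub up to 52 mm. Same after a half turn. 0.2 to 0.45 kg.
- narrow2_mid (a point): Middle of a loose narrow tap backplate (None if absent), 26 mm above its underside; z up. Steel plate 80 (its y) x 50 (x) x 8 mm with two 12 mm through-holes on its y axis, 27 mm either side of the middle. On its middle a square brass valve body 28 x 28 mm (sides along x, y), 8 to 42 mm above the underside, then a 22 mm round stub up to 52 mm. Same after a half turn. 0.2 to 0.45 kg.
- pins_wide_a (a point): Midpoint of one of the two wide pin pairs, on the carrier's top face. The pins stand 42 mm either side along this y axis; z up. Either wide plate fits either wide pair, either way round; seated, its underside lies on the board, its middle over this point, its y along this y.
- pins_wide_b (a point): Midpoint of one of the two wide pin pairs, on the carrier's top face. The pins stand 42 mm either side along this y axis; z up. Either wide plate fits either wide pair, either way round; seated, its underside lies on the board, its middle over this point, its y along this y.
- pins_narrow_a (a point): Midpoint of one of the two narrow pin pairs, on the carrier's top face. The pins stand 27 mm either side along this y axis; z up. Either narrow plate fits either narrow pair, either way round; seated, its underside lies on the board, its middle over this point, its y along this y.
- pins_narrow_b (a point): Midpoint of one of the two narrow pin pairs, on the carrier's top face. The pins stand 27 mm either side along this y axis; z up. Either narrow plate fits either narrow pair, either way round; seated, its underside lies on the board, its middle over this point, its y along this y.
- scanner_mid (a point): Stick scanner, 150 mm tall, 0.18 kg, upright in its cradle, window down. Head: grey block 46 (x) x 56 (y) mm, the lowest 34 mm. Handle: black bar 34 (x) x 30 (y) mm, 34 to 150 mm above the window; pinch its upper part. This point: on the centre line, 75 mm above the window; z along the handle, away from the window (it looks along -z).
- scanner: The scanner itself; origin at the centre of its window face, axes as scanner_mid.
- cradle_floor (a point): Scanner cradle: fixed black open-topped box 64 (x) x 74 (y) x 30 mm high, walls 5 mm (inside 54 x 64 mm). This point is the middle of its inner floor, 5 mm above the counter; z up. The docked scanner stands on this floor, head inside, its x along this x (either way round).
- label: Order label with a bar code, 52 x 82 mm paper on a fixed stand, sloping 30 degrees from level, facing up and to the robot's side. Origin: middle of its face, 46 mm above the counter; z out of the face, y along its length. The scanner may be turned any way about its line of sight.
- coupling: Bystander, loose, to be left alone: white plastic pipe coupling, ring 40 mm wide, 36 mm tall, standing among the backplates; origin under its centre.
- tape: Bystander, loose, to be left alone: white roll of tape, ring 56 mm wide, 18 mm high; origin under its centre.
- elbow: Bystander, loose, to be left alone: terracotta-coloured pipe elbow, 50 mm wide, 42 mm high.
- spanner: Bystander, loose, to be left alone: open-ended spanner lying flat.
- reducer: Bystander, loose, to be left alone: grey pipe reducer, 52 mm wide, 52 mm tall; origin under its centre.
- solvent: Bystander, loose, to be left alone: can, 60 mm wide, 120 mm tall; origin under its centre.
- wide1: The plate of wide1_mid; origin at the middle of its underside. It starts flat on the counter, stub up. On the pins it can be let go with the fingers across its width (x): the pins stand 16 mm out of its holes.
- wide2: The plate of wide2_mid; origin at the middle of its underside. It starts flat on the counter, stub up. On the pins it can be let go with the fingers across its width (x): the pins stand 16 mm out of its holes.
- narrow1: The plate of narrow1_mid; origin at the middle of its underside. It starts flat on the counter, stub up. On the pins it can be let go with the fingers across its width (x): the pins stand 16 mm out of its holes.
- narrow2: The plate of narrow2_mid; origin at the middle of its underside. It starts flat on the counter, stub up. On the pins it can be let go with the fingers across its width (x): the pins stand 16 mm out of its holes.
- carrier: Fixed plywood board 170 (x) x 250 (y) x 14 mm, origin under its centre, with four pairs of upright steel pins: two pairs 84 mm apart (wide), two 54 mm apart (narrow). A pin is 9 mm thick for 16 mm, then tapers to 4.4 mm at its tip, 24 mm above the board.
There are look-alikes about, which are no part of the job. What is shaped like the narrow2 but orange is not meant.

How it is judged:
By the outcome, as a careful person would: the job done as asked, in the order asked, and still so for the second after the job is handed in, with the robot touching nothing.
Of wide1, wide2, narrow1, narrow2 only 3 to 4 are there at a start; the rules pass over those that are not, and their reading is None.
At some moment in a run one of wide1, wide2, narrow1, narrow2 may be knocked a few centimetres aside while the robot is not near it.
It also fails if it takes over 192 s, if anything falls off the work surface, if the arm or the gripper's body presses on something with over 40 N, if the wrist force passes 120 N, or if a joint passes its speed limit or range.

### The arm

A 6-joint arm with a two-finger parallel gripper is mounted at the origin on the work surface. World frame = base frame: x ahead of the robot, y to its left, z up, the work surface at z = 0. Lengths are in m, angles in rad, forces in N, time in s.
With the tool pointing down it reaches from about 0.375 to 0.9 m from the base axis. Payload 3.1 kg.
Tool frame: the origin (TCP) lies at the centre of the arm's flange, where the gripper is bolted on; the fingertips stand 173 mm ahead of it and the grasp point (between the pads) lies 155 mm ahead of it; z points along the fingers, y is the line along which they close (so a half turn about z gives the same grasp; the last joint's range is limited). The gripper opens to 85 mm and grips with 20 to 120 N. Pads are 22 mm wide; open, the fingers measure 114 mm over their backs; the gripper's body (76 mm by 85 mm) begins 54 mm behind the grasp point. The pads swing forward as they close: fully open they stand 13 mm farther back than shut.
Start: joints at [-1.393, 0.527, 1.433, -0, 1.181, -0.178], TCP at [0.218, -0.586, 0.405] pointing down, gripper open.
Joint ranges: [-3.08, 3.08], [-0.75, 2.2], [0.22, 2.44], [-1.43, 4.57], [0, 2.65], [-2.85, 2.85]. Speed limits (rad/s): [2.79, 2.79, 3.14, 3.14, 3.14, 3.14].

### API

Orientations are given as a unit quaternion [x, y, z, w].
In Python, from station import * gives the robot as it stands.
- The arm moves only by the shell command python3 -m jog 'ROWS' [OPENING] [FORCE]. ROWS is a JSON object of lists of equal length, an entry for each row: "linear": the shift along the world's x, y, z in mm, a list of three; "turn": the turn about the world's z in units of 5 degrees (1.0 is 5 degrees). A call has 1 to 12 rows; each row shifts and turns the commanded pose from where the row before left it; what a row does not reach is not made up. A row lasts 1/8 s, in which the tool goes at most 62.5 mm and 10.7 degrees, less where a joint would pass 70% of its speed; a pose out of reach is approached as far as the arm can. A call is refused whole if a number of a shift passes 62.5 or a number of a turn 1, either way. A call with a gripper value outside its range is refused whole. OPENING is the opening, from 0 (shut) to 1 (fully open), set as the call begins (- or left out, the last holds). The fingers move at their own pace and stop on an object; FORCE is the grip in N (left out, the last holds). Time passes only in rows, so rows that do not move let the fingers close. It gives the time, the measured TCP pose, the force, the opening and the grip force at its end, in the units of the state.
- sense(): the state, without advancing time (a new reading comes with each control period).
- snapshot(name): name is "scene" or "top" or "wrist"; returns the picture (480x640x3 uint8, red, green, blue); there is no depth.
- get_calibration(name): a dict with "fx", "fy", "cx", "cy" (pixels), "world_to_cam" (4x4, takes a point from world to camera coordinates). Camera axes: x right, y down, z forward; pixel columns grow to the right and rows downward; lengths in m; the calibration is good to about 2 mm. A picture is of the moment at which its call begins: read the wrist's pose just before it. get_calibration takes no time and is no camera call; for the wrist camera it gives the pose at the moment of the call.
- sign_off(): hands the job in; it is judged then, once.
The state is a dict: "t": time; "q": joint angles; "qd": joint speeds; "tau": joint torques, N m; "tcp_pos": TCP position; "tool_rot": TCP orientation; "force": force on the tool from outside, world axes, zero at the start; "ft_torque": the same for the moment, N m; "finger_gap": opening from 0.0 (shut) to 1.0 (fully open); "gripper_force": force on a finger pad.
Only numpy, scipy, OpenCV 4.12 (cv2) and the standard library are available. Lean on these libraries where they do the work, as an engineer would, in place of code of your own. Each camera call takes 0.05 s, during which the arm holds its last target. There are 200 camera calls.

## Working session

There is one attempt and no reset: what is moved stays moved. The work goes in short steps, Python scripts to look and compute and a shell command to move; the robot and the scene stay as the last step left them, time stands still between calls to the robot, and variables do not carry over. Pictures are saved under pics/ and viewed, at most 14 in all, crops included, and the job is handed in when it is done.

```bash
ls; mkdir -p pics; python3 - <<'E'
from station import *
import cv2,numpy as np
for n in ("scene","top"):
    cv2.imwrite(f"pics/{n}0.png",snapshot(n)[:,:,::-1]); c=get_calibration(n); print(n,c)
s=sense();print(s['t'],s['tcp_pos'],s['tool_rot'],s['finger_gap'],s['force'])
print(get_calibration("wrist"))
E
```

```text
pics
scene {'fx': 605.6929439296562, 'fy': 605.6929439296562, 'cx': 313.2740720501986, 'cy': 238.54357115668046, 'world_to_cam': array([[ 0.41211066,  0.91112275, -0.00448843, -0.22419623],
       [ 0.64012076, -0.29303214, -0.71019545, -0.27287478],
       [-0.64839048,  0.28980598, -0.70399025,  1.73640454],
       [ 0.        ,  0.        ,  0.        ,  1.        ]])}
top {'fx': 609.2755206062241, 'fy': 609.2755206062241, 'cx': 326.76711585928587, 'cy': 249.80096278341455, 'world_to_cam': array([[-0.00537103, -0.99997976, -0.00340914,  0.02802096],
       [-0.98060914,  0.0059348 , -0.19588387,  0.54767554],
       [ 0.19590014,  0.00229094, -0.98062117,  1.40496123],
       [ 0.        ,  0.        ,  0.        ,  1.        ]])}
0.1 [ 0.21827569 -0.58532263  0.40382922] [ 9.84129449e-01  1.77449328e-01 -1.28606194e-06 -9.82027267e-04] 1.0032369213527423 [-0.1669304  -0.21177698 -0.16196938]
{'fx': 365.17694901834733, 'fy': 365.17694901834733, 'cx': 315.04999368673674, 'cy': 240.46023975794586, 'world_to_cam': array([[ 0.34875111, -0.93721433, -0.00140356, -0.62333646],
       [-0.89185844, -0.33233303,  0.30682776, -0.0385163 ],
       [-0.28802982, -0.10575475, -0.95176402,  0.38004453],
       [ 0.        ,  0.        ,  0.        ,  1.        ]])}
```

View pics/top0.png

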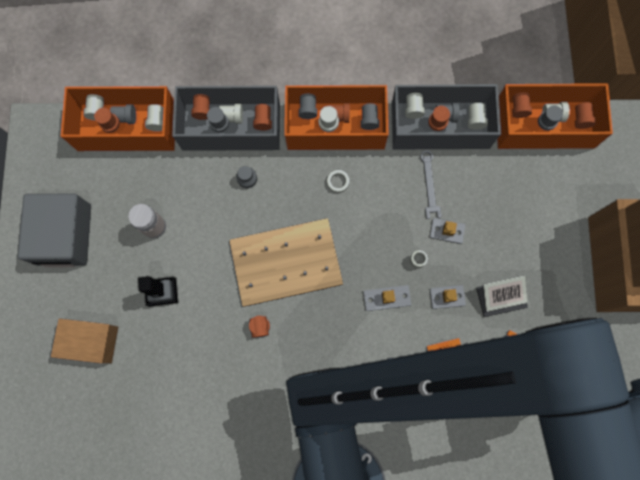

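View pics/scene0.png

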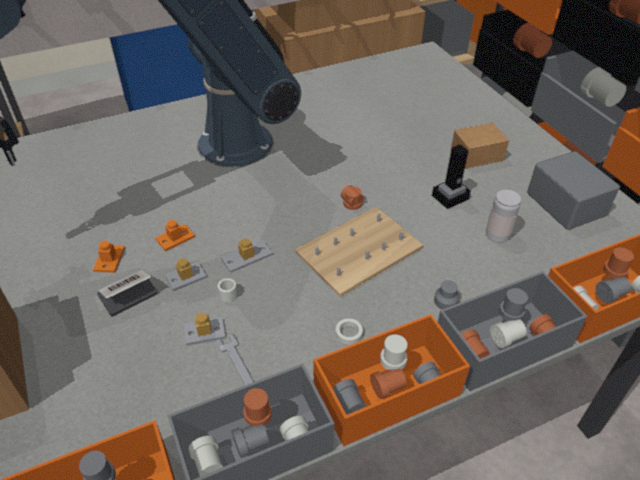

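```bash
python3 -m jog --help 2>&1 | head -20; cat > h.py <<'E'
from station import *
import cv2,numpy as np
def ray(c,u,v):
    R=c['world_to_cam'][:3,:3];t=c['world_to_cam'][:3,3]
    return -R.T@t, R.T@np.array([(u-c['cx'])/c['fx'],(v-c['cy'])/c['fy'],1])
def pix(c,u,v,z):
    o,d=ray(c,u,v); return (o+d*(z-o[2])/d[2])[:2]
def proj(c,p):
    q=c['world_to_cam']@np.r_[p,1]; return q[0]/q[2]*c['fx']+c['cx'],q[1]/q[2]*c['fy']+c['cy']
def shot(n,name=None):
    s=sense();c=get_calibration(n);im=snapshot(n)
    if name: cv2.imwrite(f'pics/{name}.png',im[:,:,::-1])
    return im,c,s
def yaw():
    s=sense();x,y,z,w=s['tool_rot']; # direction of tool y in world
    return np.degrees(np.arctan2(1-2*(x*x+z*z),2*(x*y-z*w)))
E
python3 - <<'E'
from h import *
im=cv2.imread('pics/top0.png');c=get_calibration('top')
for n,u,v,z in [('wide',388,297,.04),('narA',450,296,.04),('narB',450,228,.04),('label',505,295,.046),('pins?',285,262,.014),('cradle',160,290,.03),('coupl',420,259,.036),('spannerend',432,212,.005)]: print(n,pix(c,u,v,z).round(3))
print(yaw())
b=im[200:340,200:560];cv2.imwrite('pics/topcrop.png',cv2.resize(b,None,fx=2.2,fy=2.2,interpolation=cv2.INTER_CUBIC))
E
```

```text
invalid input: not JSON, or not a number
wide [ 0.435 -0.12 ]
narA [ 0.437 -0.268]
narB [ 0.603 -0.275]
label [ 0.438 -0.397]
pins? [0.526 0.128]
cradle [0.456 0.427]
coupl [ 0.527 -0.2  ]
spannerend [ 0.653 -0.239]
-69.557519931882
```

```bash
python3 -m jog '{"linear":[[19,26,0],[19,26,0],[19,26,0],[19,26,0],[19,26,0],[19,26,0],[19,26,0]],"turn":[1,1,1,1,1,1,1]}' 1 60
python3 -m jog '{"linear":[[19,26,0],[19,26,0],[19,26,0],[19,26,0],[19,26,0],[19,26,0],[19,26,0],[0,0,0],[0,0,0]],"turn":[1,1,1,1,1,1,1,0,0]}'
python3 - <<'E'
from h import *
im,c,s=shot('wrist','w1'); np.savez('w1.npz',im=im,c=c,allow_pickle=True)
print(yaw(),s['tcp_pos'],s['q'].round(2) if hasattr(s['q'],'round') else s['q'])
shot('top','top1')
E
```

```text
t: 0.98
tcp_pos: [0.3518, -0.4026, 0.4043]
tool_rot: [0.885, 0.466, -0.0, -0.0]
force: [-0.0, -0.0, 0.2]
finger_gap: 1.002
gripper_force: 0.0
t: 2.1
tcp_pos: [0.4841, -0.2217, 0.4044]
tool_rot: [0.704, 0.71, -0.0, -0.0]
force: [-0.6, -1.1, 0.1]
finger_gap: 0.993
gripper_force: 0.0
0.3832313564005253 [ 0.48409883 -0.22174586  0.40444627] [-0.64  0.4   1.66 -0.    1.07 -0.65]
```

View pics/w1.png

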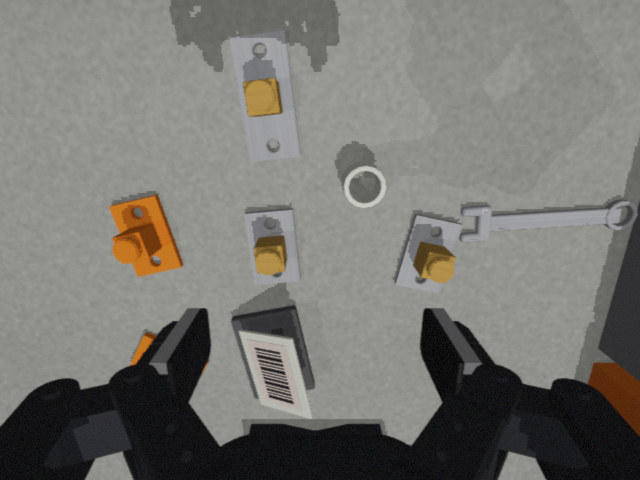

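View pics/topcrop.png

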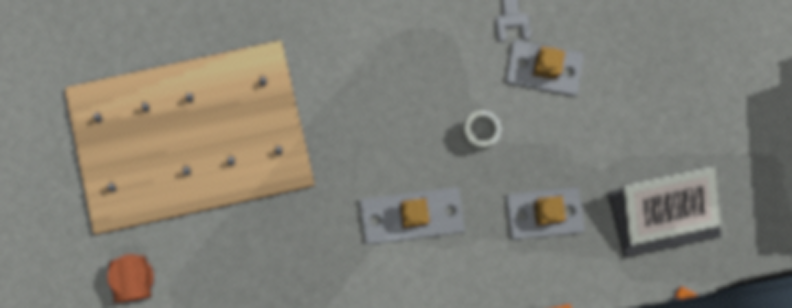

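```bash
cat >> h.py <<'E'
def plates(im,c,dbg=None):
    """steel-blue plates + brass, ray-cast to z=8 mm, min-area rect in world"""
    f=im.astype(int); r,g,b=f[...,0],f[...,1],f[...,2]
    hsv=cv2.cvtColor(im,cv2.COLOR_RGB2HSV)
    brass=((hsv[...,0]>14)&(hsv[...,0]<28)&(hsv[...,1]>120)&(hsv[...,2]>60))
    m=((b-r>8)&(r>75))
    mm=((m|brass)*255).astype(np.uint8)
    mm=cv2.morphologyEx(mm,cv2.MORPH_OPEN,np.ones((3,3)))
    out=[]
    for k in cv2.findContours((brass*255).astype(np.uint8),cv2.RETR_EXTERNAL,cv2.CHAIN_APPROX_NONE)[0]:
        if cv2.contourArea(k)<150: continue
        M=cv2.moments(k);u,v=M['m10']/M['m00'],M['m01']/M['m00']
        out.append((u,v))
    if dbg: cv2.imwrite(f'pics/{dbg}.png',mm)
    res=[]
    steel=cv2.morphologyEx((m*255).astype(np.uint8),cv2.MORPH_OPEN,np.ones((3,3)))
    for u,v in out:
        best=None
        for k in cv2.findContours(mm,cv2.RETR_EXTERNAL,cv2.CHAIN_APPROX_NONE)[0]:
            if cv2.pointPolygonTest(k,(u,v),False)>=0:
                z=np.zeros_like(mm);cv2.drawContours(z,[k],-1,255,-1)
                ys,xs=np.nonzero((z>0)&(steel>0))
                P=np.array([pix(c,x,y,.008) for x,y in zip(xs,ys)])*1000
                (cx,cy),(w,h),a=cv2.minAreaRect(P.astype(np.float32))
                if w>h: a+=90; w,h=h,w   # h long = plate y ; a = direction of short side (plate x)
                a=(a+90)%180-90
                best=(u,v,cx,cy,w,h,a)
        res.append(best)
    return res
E
python3 - <<'E'
from h import *
d=np.load('w1.npz',allow_pickle=True);im=d['im'];c=d['c'].item()
for p in [(285,110),(285,215),(450,228),(240,180),(485,222),(200,60)]: print(p,im[p[1],p[0]])
for r in plates(im,c,'m1'): print(np.round(r,1) if r else r)
for a,b in [((260,49),(273,146)),((270,223),(277,272)),((436,231),(421,279))]:
    A=pix(c,*a,.008);B=pix(c,*b,.008);print(A.round(4),B.round(4),np.linalg.norm(A-B))
E
```

```text
(285, 110) [158 160 162]
(285, 215) [159 161 163]
(450, 228) [163 164 166]
(240, 180) [153 152 148]
(485, 222) [159 161 164]
(200, 60) [149 150 144]Traceback (most recent call last):
  File "<stdin>", line 4, in <module>
  File "h.py", line 40, in plates
    (cx,cy),(w,h),a=cv2.minAreaRect(P.astype(np.float32))
                    ~~~~~~~~~~~~~~~^^^^^^^^^^^^^^^^^^^^^^
cv2.error: OpenCV(4.12.0) /io/opencv/modules/imgproc/src/convhull.cpp:143: error: (-215:Assertion failed) total >= 0 && (depth == CV_32F || depth == CV_32S) in function 'convexHull'
```

View pics/m1.png

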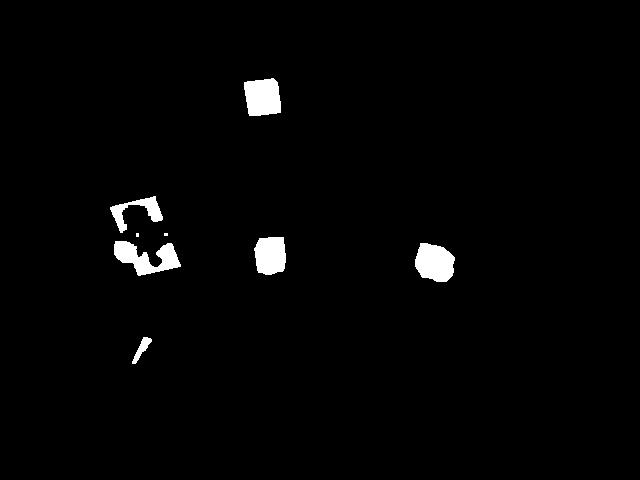

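```bash
sed -i 's/f=im.astype(int); r,g,b/f=cv2.bilateralFilter(im,7,30,3).astype(int); r,g,b/; s/(b-r>8)&(r>75)/(b-r>=1)\&(r>75)/; s/hsv\[...,0\]>14/hsv[...,0]>16/; s/np.ones((3,3)))$/np.ones((5,5)))/' h.py
python3 - <<'E'
from h import *
d=np.load('w1.npz',allow_pickle=True);im=d['im'];c=d['c'].item()
for r in plates(im,c,'m1'): print(np.round(r,1) if r else r)
for a,b in [((260,49),(273,146)),((270,223),(277,272)),((436,231),(421,279))]:
    A=pix(c,*a,.008);B=pix(c,*b,.008);print(A.round(4),B.round(4),np.linalg.norm(A-B))
m=cv2.imread('pics/m1.png');cv2.imwrite('pics/m1b.png',np.hstack([m[0:330,100:520]]))
E
```

```text
Traceback (most recent call last):
  File "h.py", line 40, in plates
    (cx,cy),(w,h),a=cv2.minAreaRect(P.astype(np.float32))
                    ~~~~~~~~~~~~~~~^^^^^^^^^^^^^^^^^^^^^^
cv2.error: OpenCV(4.12.0) /io/opencv/modules/imgproc/src/convhull.cpp:143: error: (-215:Assertion failed) total >= 0 && (depth == CV_32F || depth == CV_32S) in function 'convexHull'
```

```bash
sed -i 's/^\( *\)P=np.array(\[pix/\1if len(xs)<200: continue\n&/; s/res.append(best)/res.append(best) if best else None/' h.py
python3 - <<'E'
from h import *
d=np.load('w1.npz',allow_pickle=True);im=d['im'];c=d['c'].item()
for r in plates(im,c,'m1'): print(np.round(r,1) if r else r)
for a,b in [((260,49),(273,146)),((270,223),(277,272)),((436,231),(421,279))]:
    A=pix(c,*a,.008);B=pix(c,*b,.008);print(A.round(4),B.round(4),np.linalg.norm(A-B))
E
```

```text
[ 434.3  262.3  685.6 -261.2   88.9  235.5  -80.1]
[ 270.1  254.9  439.7 -268.4   49.7   81.     5.5]
[ 0.4338 -0.0797] [ 0.4431 -0.1642] 0.08500986183385005
[ 0.4378 -0.2415] [ 0.4437 -0.2963] 0.05511755014084262
[ 0.6105 -0.2489] [ 0.6001 -0.3034] 0.055491876648277545
```

View pics/m1.png

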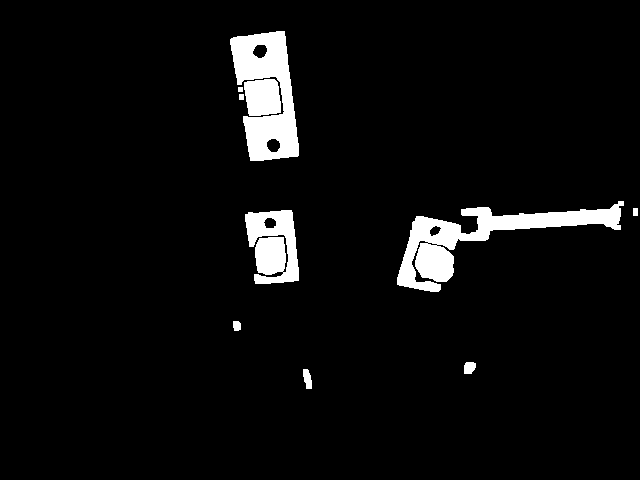

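```bash
python3 -m jog '{"linear":[[6,50,0],[6,50,0],[6,50,0],[6,50,0],[6,50,0],[6,50,0],[6,50,0],[0,0,0],[0,0,0],[0,0,0]],"turn":[0,0,0,0,0,0,0,0,0,0]}'
python3 - <<'E'
from h import *
im,c,s=shot('wrist','w2'); np.savez('w2.npz',im=im,c=c)
print(yaw(),s['tcp_pos'],s['q'])
E
```

```text
t: 3.45
tcp_pos: [0.5264, 0.1268, 0.4046]
tool_rot: [0.705, 0.709, -0.0, -0.0]
force: [0.2, 0.2, -0.5]
finger_gap: 1.003
gripper_force: 0.0
0.2986611880169396 [0.52637819 0.12683123 0.40464536] [ 3.00556452e-02  4.15465273e-01  1.64264317e+00 -4.06600675e-04
  1.08389410e+00  2.48691623e-02]
```

View pics/w2.png

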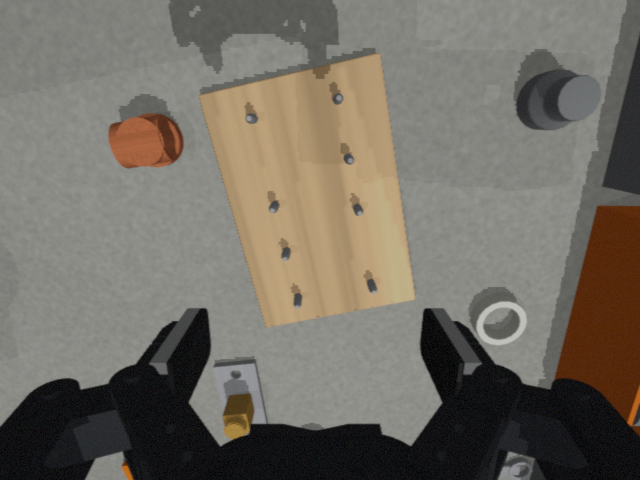

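```bash
python3 - <<'E'
from h import *
d=np.load('w2.npz',allow_pickle=True);im=d['im'];c=d['c'].item()
hsv=cv2.cvtColor(im,cv2.COLOR_RGB2HSV)
m=((hsv[...,1]<75)*255).astype(np.uint8)
board=np.zeros_like(m);cv2.fillPoly(board,[np.array([[206,98],[378,58],[410,297],[268,322]])],255)
m&=board
P=[]
for k in cv2.findContours(m,cv2.RETR_EXTERNAL,cv2.CHAIN_APPROX_NONE)[0]:
    if cv2.contourArea(k)<20: continue
    M=cv2.moments(k);u,v=M['m10']/M['m00'],M['m01']/M['m00'];x,y,w,h=cv2.boundingRect(k)
    p=pix(c,u,v,.026);P.append(p);print((round(u),round(v),w,h),(p*1000).round(1))
P=np.array(P)
import itertools
for i,j in itertools.combinations(range(len(P)),2):
    D=np.linalg.norm(P[i]-P[j])
    if abs(D-.084)<.004 or abs(D-.054)<.004:
        v=P[i]-P[j]; v=v*np.sign(v[1]); print(round(D*1e3,1),((P[i]+P[j])/2*1000).round(1),'xangle',round(np.degrees(np.arctan2(-v[0],v[1])),1))
E
```

```text
(297, 301, 8, 17) [508.7  27. ]
(372, 286, 10, 16) [586.2  44.1]
(396, 285, 11, 33) [611.5  45.5]
(286, 254, 10, 15) [497.1  79.7]
(392, 254, 11, 24) [604.5  79.8]
(358, 210, 11, 12) [568.3 125.8]
(274, 207, 10, 12) [486.5 128.3]
(348, 159, 10, 11) [557.7 174.2]
(251, 118, 12, 11) [468.9 209.7]
(338, 99, 11, 12) [546.3 226.6]
53.9 [502.9  53.3] xangle 12.4
83.7 [577.2  85. ] xangle 12.3
84.9 [532.7 102.7] xangle -57.0
81.9 [527.4 127.1] xangle 88.3
84.8 [522.1 151.3] xangle -57.2
83.3 [477.7 169. ] xangle 12.2
53.6 [552.  200.4] xangle 12.3
```

```bash
python3 -m jog '{"linear":[[-15,-42,-15],[-15,-42,-15],[-15,-41,-15],[-15,-41,-15],[-14,-41,-15],[-14,-42,-15],[0,0,0],[0,0,0],[0,0,0]],"turn":[0.6,0.6,0,0,0,0,0,0,0]}' 0.65 60
cat >> h.py <<'E'
def holes(im,c,z=.008):
    f=cv2.bilateralFilter(im,7,30,3).astype(int); m=((f[...,2]-f[...,0]>=1)&(f[...,0]>75)).astype(np.uint8)*255
    m=cv2.morphologyEx(m,cv2.MORPH_OPEN,np.ones((3,3)))
    ct,h=cv2.findContours(m,cv2.RETR_CCOMP,cv2.CHAIN_APPROX_NONE);P=[];U=[]
    for k,hh in zip(ct,h[0]):
        if hh[3]<0 or cv2.contourArea(k)<50: continue
        M=cv2.moments(k);u,v=M['m10']/M['m00'],M['m01']/M['m00'];U.append((round(u),round(v),cv2.contourArea(k)));P.append(pix(c,u,v,z)*1000)
    print(U)
    for i in range(len(P)):
        for j in range(i):
            D=np.linalg.norm(P[i]-P[j])
            if abs(D-84)<5 or abs(D-54)<4:
                v=P[i]-P[j];v=v*np.sign(v[1]);print('pair',D.round(1),((P[i]+P[j])/2).round(1),'xang',np.degrees(np.arctan2(-v[0],v[1])).round(1))
    return P
E
python3 - <<'E'
from h import *
im,c,s=shot('wrist','w3')
print(yaw(),s['tcp_pos']);print(np.round(holes(im,c),1))
for r in plates(im,c): print(np.round(r,1))
E
```

```text
t: 4.62
tcp_pos: [0.4385, -0.1199, 0.3151]
tool_rot: [0.666, 0.746, 0.0, 0.0]
force: [0.6, -0.0, 0.2]
finger_gap: 0.65
gripper_force: 0.0
6.5286964203528335 [ 0.43852022 -0.11994783  0.31513878]
[(297, 357, 77.5), (313, 277, 132.0), (312, 239, 2177.0), (312, 176, 226.5)]
pair 82.5 [ 437.6 -120.3] xang 7.0
[[ 436.7 -238.9]
 [ 442.7 -161.2]
 [ 438.2 -128.7]
 [ 432.6  -79.4]]
[ 312.3  238.9  437.6 -121.4   49.6  109.     6.8]
```

```bash
python3 -m jog '{"linear":[[-0.7,-1.5,-30],[0,0,-30],[0,0,-30],[0,0,-22],[0,0,-12],[0,0,-8],[0,0,0],[0,0,0]],"turn":[0.08,0,0,0,0,0,0,0]}'
python3 -m jog '{"linear":[[0,0,0],[0,0,0],[0,0,0],[0,0,0],[0,0,0],[0,0,0]],"turn":[0,0,0,0,0,0]}' 0 80
python3 -m jog '{"linear":[[0,0,15],[0,0,30],[0,0,30],[0,0,30],[0,0,0]],"turn":[0,0,0,0,0]}'
```

```text
t: 5.68
tcp_pos: [0.4378, -0.1221, 0.1833]
tool_rot: [0.664, 0.748, 0.0, 0.001]
force: [0.3, 0.1, 0.7]
finger_gap: 0.648
gripper_force: 0.0
t: 6.42
tcp_pos: [0.4376, -0.1222, 0.1835]
tool_rot: [0.664, 0.748, 0.0, 0.0]
force: [0.1, -0.1, 4.7]
finger_gap: 0.316
gripper_force: 79.9
t: 7.05
tcp_pos: [0.4379, -0.1222, 0.2898]
tool_rot: [0.664, 0.748, 0.001, 0.003]
force: [0.5, 0.2, -4.1]
finger_gap: 0.319
gripper_force: 79.6
```

```bash
python3 -m jog '{"linear":[[23,34,0],[23,34,0],[23,34,0],[23,34,0],[23,35,0],[24,35,0],[0,0,0],[0,0,0],[0,0,0]],"turn":[0.55,0.55,0,0,0,0,0,0,0]}'
python3 - <<'E'
from h import *
im,c,s=shot('wrist','w4')
print(yaw(),s['tcp_pos']);z=s['tcp_pos'][2]-.1835+.008;print(np.round(holes(im,c,z),1))
E
```

```text
t: 8.18
tcp_pos: [0.5757, 0.0831, 0.2868]
tool_rot: [0.627, 0.779, -0.001, -0.001]
force: [-0.1, -0.3, -3.8]
finger_gap: 0.315
gripper_force: 79.8
12.263482533912264 [0.57570468 0.0830631  0.28683891]
[(315, 214, 731.5)]
[[566.5 126.2]]
```

View pics/w4.png

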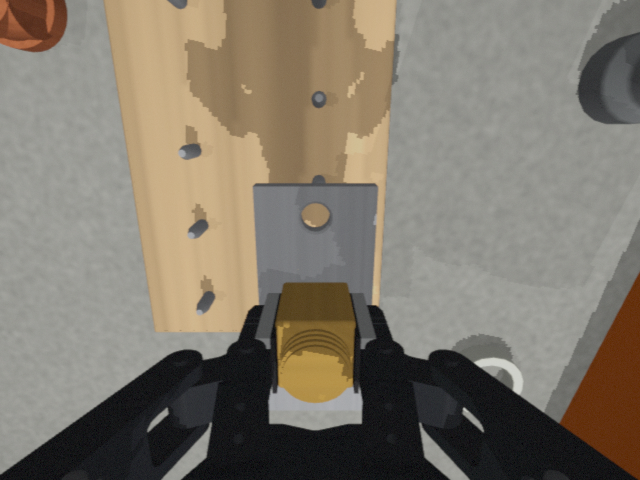

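```bash
python3 -m jog '{"linear":[[1.6,-0.2,-20],[0,0,-20],[0,0,-14],[0,0,0],[0,0,0],[0,0,0]],"turn":[0,0,0,0,0,0]}'
python3 - <<'E'
from h import *
im,c,s=shot('wrist','w5')
print(yaw(),s['tcp_pos']);z=s['tcp_pos'][2]-.1835+.008;print(np.round(holes(im,c,z),1))
cv2.imwrite('pics/w5c.png',cv2.resize(im[120:320,200:430],None,fx=2,fy=2))
E
```

```text
t: 8.98
tcp_pos: [0.5786, 0.0837, 0.2345]
tool_rot: [0.627, 0.779, 0.001, 0.001]
force: [0.0, 0.9, -3.7]
finger_gap: 0.318
gripper_force: 80.0
12.34443452858269 [0.57856546 0.08367047 0.23454965]
[(316, 216, 655.0)]
[[570.4 126.2]]
```

View pics/w5c.png

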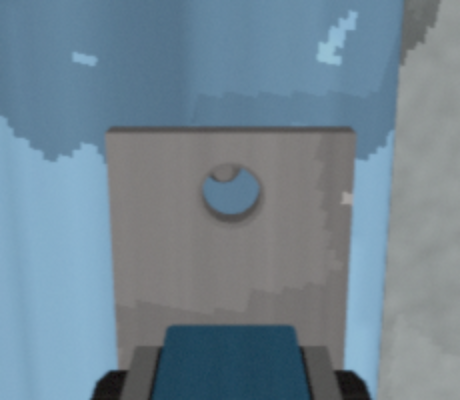

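```bash
python3 - <<'E'
from h import *
c=get_calibration('wrist');s=sense();z=s['tcp_pos'][2]-.1835+.008
h=pix(c,316,215.5,z)*1000
for u,v in [(311,205),(312,206)]:
  d=pix(c,u,v,.038)*1000-h;print(d,s['tcp_pos'])
E
```

```text
[-2.11342461 -0.7346208 ] [0.57852987 0.0836678  0.23450121]
[-1.56370801 -1.09622785] [0.57852987 0.0836678  0.23450121]
```

```bash
python3 -m jog '{"linear":[[-1.7,-0.7,-6],[0,0,-8],[0,0,-5],[0,0,-3],[0,0,0]],"turn":[0,0,0,0,0]}' - 40
python3 -m jog '{"linear":[[0,0,-4],[0,0,-4],[0,0,-3],[0,0,-3],[0,0,0],[0,0,0]],"turn":[0,0,0,0,0,0]}'
```

```text
t: 9.65
tcp_pos: [0.5765, 0.083, 0.2113]
tool_rot: [0.627, 0.779, -0.0, -0.0]
force: [0.3, -1.2, -4.6]
finger_gap: 0.316
gripper_force: 80.0
t: 10.4
tcp_pos: [0.5765, 0.083, 0.1977]
tool_rot: [0.627, 0.779, -0.0, -0.0]
force: [0.5, 0.4, -4.0]
finger_gap: 0.317
gripper_force: 80.1
```

```bash
python3 -m jog '{"linear":[[0,0,-1],[0,0,-1],[0,0,0],[0,0,0]],"turn":[0,0,0,0]}'
python3 -m jog '{"linear":[[0,0,0],[0,0,0],[0,0,0],[0,0,30],[0,0,40],[0,0,40],[0,0,0]],"turn":[0,0,0,0,0,0,0]}' 0.65 60
python3 - <<'E'
from h import *
im,c,s=shot('wrist','w6')
print(s['tcp_pos']);print(np.round(holes(im,c,.022),1))
for r in plates(im,c): print(np.round(r,1))
cv2.imwrite('pics/w6.png',im[:,:,::-1])
E
```

```text
t: 10.9
tcp_pos: [0.5765, 0.083, 0.1975]
tool_rot: [0.627, 0.779, 0.0, 0.0]
force: [-3.4, -0.2, 9.1]
finger_gap: 0.315
gripper_force: 81.7
t: 11.78
tcp_pos: [0.5777, 0.083, 0.3089]
tool_rot: [0.627, 0.779, 0.002, 0.003]
force: [-0.2, 0.1, -0.1]
finger_gap: 0.649
gripper_force: 0.0
[0.57774691 0.08299791 0.30890857]
[(309, 284, 143.5), (310, 244, 2557.5), (309, 174, 226.0)]
pair 83.5 [575.7  85.6] xang 12.1
pair 51.2 [572.5 101.5] xang 12.7
[[584.4  44.8]
 [578.2  76.5]
 [566.9 126.5]]
[310.2 243.9 577.4  80.3  49.6 114.1  12.3]
```

View pics/w6.png

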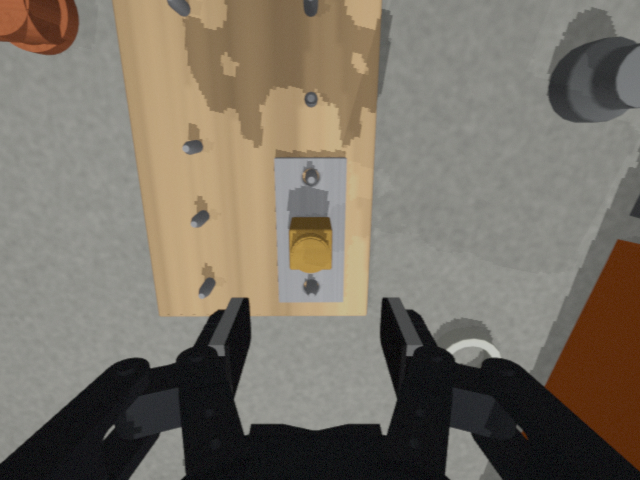

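```bash
python3 -m jog '{"linear":[[-17,-44,0],[-17,-44,0],[-17,-44,0],[-17,-44,0],[-17,-44,0],[-17,-44,0],[-18,-44,0],[-18,-44,0],[0,0,0],[0,0,0],[0,0,0]],"turn":[-0.65,-0.65,0,0,0,0,0,0,0,0,0]}'
python3 - <<'E'
from h import *
im,c,s=shot('wrist','w7')
print(yaw(),s['tcp_pos']);print(np.round(holes(im,c),1))
for r in plates(im,c): print(np.round(r,1))
E
```

```text
t: 13.2
tcp_pos: [0.4386, -0.2676, 0.3051]
tool_rot: [0.67, 0.743, 0.0, -0.001]
force: [-0.6, 0.4, 0.3]
finger_gap: 0.653
gripper_force: 0.0
5.955047512301266 [ 0.43863438 -0.26763887  0.30511118]
[(541, 232, 158.0), (316, 244, 2352.0), (316, 199, 212.5)]
[[ 609.  -248.8]
 [ 440.4 -276.6]
 [ 436.9 -241.1]]
[ 542.3  275.4  616.4 -261.9   81.5  129.3  -41.7]
[ 316.   244.   439.5 -268.8   49.6   80.3    5.7]
```

```bash
python3 -m jog '{"linear":[[0.7,-1.5,-30],[0,0,-30],[0,0,-30],[0,0,-16],[0,0,-10],[0,0,-6],[0,0,0],[0,0,0]],"turn":[0,0,0,0,0,0,0,0]}'
python3 -m jog '{"linear":[[0,0,0],[0,0,0],[0,0,0],[0,0,0],[0,0,0],[0,0,0]],"turn":[0,0,0,0,0,0]}' 0 80
python3 -m jog '{"linear":[[0,0,15],[0,0,30],[0,0,30],[0,0,30],[0,0,0]],"turn":[0,0,0,0,0]}'
python3 -m jog '{"linear":[[8,40,0],[8,40,0],[8,40,0],[8,40,0],[8,40,0],[8,40,0],[8,40,0],[7,40,0],[0,0,0],[0,0,0],[0,0,0]],"turn":[0.65,0.65,0,0,0,0,0,0,0,0,0]}'
python3 - <<'E'
from h import *
im,c,s=shot('wrist','w8')
print(yaw(),s['tcp_pos']);z=s['tcp_pos'][2]-.1835+.008;print(np.round(holes(im,c,z),1))
E
```

```text
t: 14.25
tcp_pos: [0.4394, -0.2707, 0.1843]
tool_rot: [0.67, 0.742, -0.0, 0.001]
force: [0.3, 0.5, 0.2]
finger_gap: 0.649
gripper_force: 0.0
t: 15.0
tcp_pos: [0.4393, -0.2707, 0.1844]
tool_rot: [0.67, 0.742, -0.0, 0.001]
force: [-1.5, 0.1, 5.7]
finger_gap: 0.316
gripper_force: 79.8
t: 15.62
tcp_pos: [0.4396, -0.2708, 0.2909]
tool_rot: [0.67, 0.742, -0.0, 0.003]
force: [-0.7, -1.4, -2.8]
finger_gap: 0.315
gripper_force: 79.3
t: 17.0
tcp_pos: [0.502, 0.0486, 0.2882]
tool_rot: [0.628, 0.779, -0.0, -0.0]
force: [0.0, 0.4, -3.4]
finger_gap: 0.312
gripper_force: 79.4
12.248009794089272 [0.50198487 0.048575   0.28824847]
[(315, 245, 607.5), (423, 279, 50.5), (439, 155, 229.5)]
pair 52.1 [539.8  99.4] xang 10.8
[[496.   78.8]
 [544.6  73.9]
 [534.9 125. ]]
```

```bash
python3 -m jog '{"linear":[[1.2,0.9,-20],[0,0,-20],[0,0,-15],[0,0,0],[0,0,0],[0,0,0]],"turn":[0,0,0,0,0,0]}'
cat >> h.py <<'E'
def tip(name,half,zg=.1840,ang=None):
    im,c,s=shot('wrist',name);z=s['tcp_pos'][2]-zg+.008;a=np.radians(ang if ang is not None else yaw())
    print(yaw().round(2),s['tcp_pos'].round(4));P=holes(im,c,z)
    e=s['tcp_pos'][:2]*1000+half*np.array([-np.sin(a),np.cos(a)])
    h=min(P,key=lambda p:np.linalg.norm(p-e)); u,v=proj(c,np.r_[h/1000,z])
    print('hole px',u,v,'centre',h-half*np.array([-np.sin(a),np.cos(a)]))
    x0,y0=int(u)-14,int(v)-14;w=cv2.cvtColor(im,cv2.COLOR_RGB2HSV)[y0:y0+29,x0:x0+29,1]
    for r in w[::2,::2]: print(' '.join('%3d'%t for t in r))
    return im,c,h
E
python3 - <<'E'
from h import *
tip('w9',27)
E
```

```text
t: 17.8
tcp_pos: [0.5037, 0.0503, 0.2344]
tool_rot: [0.627, 0.779, 0.0, 0.001]
force: [0.5, 0.5, -2.9]
finger_gap: 0.316
gripper_force: 79.3
12.35 [0.5037 0.0503 0.2344]
[(315, 246, 611.0), (446, 318, 83.0), (467, 170, 198.0)]
hole px 315.1382978723432 245.61565739225338 centre [503.93390133  53.82267006]
  8  10   8   6   6  10   8  12   8   8   8   6   8   6   6
 10  10   8   4   8   6  10   8   8   8  10   6   6   8   9
  8   8   6   8   8   7  11   9   7  11   4   8   6  10   9
  6   8   6  19  41   9   6  55  90  91  78  35   7   8   9
  6  10  32  91  90  91  90  96  91  94  95  91  51   6  11
  6  26  90  93  94  92  93  95  94  96  96  91  93  35   6
  4  79  93  89  95  94  94  92  94  93  93  95  93  88   5
  2  93  95  92  96  93  93  92  96  90  90  92  91  90  33
  7  80  93  95  93  93  93  93  93  96  92  98  97  90  17
  5  62  92  93  92  93  91  93  91  95  95  93  92  78   5
  7   8  73  94  95  92  90  96  93  92  96  93  90  17  11
  9   6   3  73  89  93  95  95  92  95  94  82   9  15   7
  8   7   9   6  30  82  91  90  90  89  50   6   6  11   7
  6   8   8   9   6  12   3   6   9  12   9   6   8  11  11
  4   8   6  10   6   6  12   9   6   6   6   8   9   9   4
```

```bash
python3 - <<'E'
from h import *
c=get_calibration('wrist')
print(proj(c,[.4971,.0797,.038]))
h=pix(c,315,246,.2344-.184+.008)*1000
for v in (233,235,237): print((pix(c,311,v,.038)*1000-h).round(1))
E
```

```text
(np.float64(312.75370303252447), np.float64(232.3900108559253))
[-1.7 -0.9]
[-1.5 -1.8]
[-1.3 -2.8]
```

```bash
python3 -m jog '{"linear":[[-1.3,-1.0,-6],[0,0,-8],[0,0,-5],[0,0,-3],[0,0,0]],"turn":[0,0,0,0,0]}'
python3 -m jog '{"linear":[[0,0,-4],[0,0,-4],[0,0,-3],[0,0,-2],[0,0,0],[0,0,0]],"turn":[0,0,0,0,0,0]}'
```

```text
t: 18.48
tcp_pos: [0.5021, 0.0494, 0.2113]
tool_rot: [0.627, 0.779, -0.0, -0.0]
force: [-0.1, 1.0, -3.1]
finger_gap: 0.315
gripper_force: 79.3
t: 19.23
tcp_pos: [0.5021, 0.0494, 0.1987]
tool_rot: [0.627, 0.779, 0.0, 0.0]
force: [1.2, 0.4, -3.0]
finger_gap: 0.317
gripper_force: 79.6
```

```bash
python3 -m jog '{"linear":[[0,0,-1],[0,0,-1.2],[0,0,0],[0,0,0]],"turn":[0,0,0,0]}'
python3 -m jog '{"linear":[[0,0,0],[0,0,0],[0,0,0],[0,0,30],[0,0,40],[0,0,40],[0,0,0],[0,0,0]],"turn":[0,0,0,0,0,0,0,0]}' 0.65 60
python3 - <<'E'
from h import *
im,c,s=shot('wrist','w10')
print(s['tcp_pos']);print(np.round(holes(im,c,.022),1))
for r in plates(im,c): print(np.round(r,1))
E
python3 -m jog '{"linear":[[13,-40,0],[13,-41,0],[13,-41,0],[13,-41,0],[13,-41,0],[13,-41,0],[13,-41,0],[12,-41,0],[0,0,0],[0,0,0],[0,0,0]],"turn":[-0.6,-1,-1,-1,-1,0,0,0,0,0,0]}'
python3 - <<'E'
from h import *
im,c,s=shot('wrist','w11')
print(yaw(),s['tcp_pos']);print(np.round(holes(im,c),1))
for r in plates(im,c): print(np.round(r,1))
E
```

```text
t: 19.73
tcp_pos: [0.502, 0.0494, 0.1984]
tool_rot: [0.627, 0.779, 0.0, 0.0]
force: [-1.9, 0.8, 13.3]
finger_gap: 0.315
gripper_force: 81.5
t: 20.72
tcp_pos: [0.5018, 0.0494, 0.306]
tool_rot: [0.627, 0.779, -0.0, -0.0]
force: [-0.0, 0.0, 0.4]
finger_gap: 0.649
gripper_force: 0.0
[0.50175431 0.04941121 0.30601976]
[(316, 246, 2612.5), (323, 198, 70.5), (311, 197, 112.0), (421, 268, 168.5), (432, 153, 254.0)]
pair 80.1 [544.3  43.6] xang 90.0
pair 79.2 [534.  102.1] xang -55.2
pair 87.3 [529.7 101.2] xang -57.6
pair 83.0 [575.4  84.1] xang 12.4
[[504.2  43.6]
 [501.5  79.4]
 [492.8  77.8]
 [584.4  43.6]
 [566.5 124.7]]
[316.2 245.4 503.1  47.7  49.6  82.3  11.9]
t: 22.15
tcp_pos: [0.6047, -0.2761, 0.3055]
tool_rot: [0.769, 0.639, -0.0, -0.001]
force: [-0.1, 0.2, 0.3]
finger_gap: 0.651
gripper_force: 0.0
-10.580677364095498 [ 0.60465851 -0.27613444  0.30552499]
[(316, 242, 2380.0), (317, 197, 214.0), (585, 120, 555.5)]
[[ 603.9 -283. ]
 [ 610.7 -248.7]
 [ 802.6 -230.2]]
[ 316.3  241.2  605.1 -275.5   49.8   80.1  -11.7]
```

```bash
python3 -m jog '{"linear":[[0.3,-0.7,-30],[0,0,-30],[0,0,-30],[0,0,-16],[0,0,-10],[0,0,-6],[0,0,0],[0,0,0]],"turn":[-0.2,0,0,0,0,0,0,0]}'
python3 -m jog '{"linear":[[0,0,0],[0,0,0],[0,0,0],[0,0,0],[0,0,0],[0,0,0]],"turn":[0,0,0,0,0,0]}' 0 80
python3 -m jog '{"linear":[[0,0,15],[0,0,30],[0,0,30],[0,0,30],[0,0,0]],"turn":[0,0,0,0,0]}'
python3 -m jog '{"linear":[[-5,48,0],[-5,48,0],[-5,48,0],[-5,48,0],[-5,48,0],[-5,48,0],[-5,48,0],[-6,48,0],[-6,47,0],[-6,43,0],[0,0,0],[0,0,0]],"turn":[1,1,1,1,0.8,0,0,0,0,0,0,0]}'
python3 -m jog '{"linear":[[0,0,0]],"turn":[0]}'
python3 - <<'E'
from h import *
tip('w12',27)
E
```

```text
t: 23.2
tcp_pos: [0.6057, -0.2785, 0.1854]
tool_rot: [0.775, 0.632, 0.0, 0.001]
force: [0.1, -0.1, 0.7]
finger_gap: 0.652
gripper_force: 0.0
t: 23.95
tcp_pos: [0.6056, -0.2785, 0.1853]
tool_rot: [0.775, 0.632, 0.0, 0.0]
force: [-0.9, -0.1, 4.5]
finger_gap: 0.317
gripper_force: 80.2
t: 24.58
tcp_pos: [0.6062, -0.2787, 0.2923]
tool_rot: [0.775, 0.632, 0.001, 0.003]
force: [0.2, 0.0, -2.2]
finger_gap: 0.309
gripper_force: 79.5
t: 26.08
tcp_pos: [0.552, 0.1955, 0.2884]
tool_rot: [0.627, 0.779, -0.001, -0.001]
force: [0.1, -0.6, -3.3]
finger_gap: 0.32
gripper_force: 79.3
t: 26.2
tcp_pos: [0.5526, 0.1945, 0.289]
tool_rot: [0.628, 0.779, -0.0, -0.0]
force: [-0.7, -0.8, -0.9]
finger_gap: 0.314
gripper_force: 79.3
12.24 [0.5526 0.1945 0.289 ]
[(315, 243, 610.0)]
hole px 314.8920765027338 243.3573770491799 centre [552.03611525 198.90472794]
  7   9   9   9   4   9   9   9   9   9   6   4   9   7   6
  4   9   7   9   9   7   7  11   7   7   4   9   6   7   6
  9   9  11   9   7  25  60  66  70  54  29   5  13   7   4
  9   9   9   9  75  83  83  82  84  83  82  79  19   9   9
  6   7  29  82  87  83  84  82  83  83  83  81  81  23   7
  2  11  77  87  87  84  85  82  83  85  85  81  85  78  14
  7  62  87  88  88  85  84  83  82  85  83  85  85  85  64
  5  76  89  87  88  85  83  84  83  83  82  81  85  81  82
  9  77  87  85  87  84  83  81  84  83  83  81  83  83  73
  7  19  85  86  85  85  83  82  83  83  85  83  84  82  22
  9   6  56  86  88  91  94  89  84  80  85  83  83  67  13
  9  10   6  59  84  96  92  92  93  88  84  83  69   0  12
  4   7   8   9  19  67  91  94  94  89  71  15  13  10   5
  5   7   7   3   9   6   7   3   3   3   9   6   9   8   8
  4   4   7   9  11   6   3  16   9  12  16   9   8   8   9
```

```bash
python3 -m jog '{"linear":[[-0.4,1.2,-20],[0,0,-20],[0,0,-14],[0,0,0],[0,0,0],[0,0,0]],"turn":[0,0,0,0,0,0]}'
python3 - <<'E'
from h import *
im,c,h=tip('w13',27,.1853)
a=np.radians(12.3)
print(proj(c,np.r_[np.array([552,200.4])+27*np.array([-np.sin(a),np.cos(a)]),38]/1000))
E
```

```text
t: 27.0
tcp_pos: [0.5524, 0.1969, 0.2363]
tool_rot: [0.627, 0.779, 0.001, 0.001]
force: [0.5, -0.1, -1.6]
finger_gap: 0.315
gripper_force: 79.4
12.34 [0.5524 0.1969 0.2363]
[(315, 244, 631.0)]
hole px 315.02614896989206 243.6893819334384 centre [552.50320913 200.87176695]
 12  10   8   8   8  10  10  10   8   8   6   8  10   8   8
  8   8   6   6   8   8   8  10  12   8   8  10   8   8  10
 10   6   6   6   7   7   4   5  11  24   2   8  10   6   6
  6  10   6  27  87  95  88  87  92  95  86  37  11   8  12
  8   4  53  94  98 100  99  95  97  95  91  90  47   7   8
  6  30  94  97  94  92  92  96  95  97  95  95  92  39   6
  2  88  98  98  97  95  93  92  95  95  97  94  91  80   2
 16  93  98  98  98  95  98  99  97  95  93  95  92  87  19
  2  92  99  94  96  93  94  96  96  95  95  98  92  86   5
 10  60  94  97  98  93  91  93  92  94  93  93  94  65   8
  7   3  74  94  98  98  97  96  92  93  96  94  83   3   5
  9   6   9  73  93  95  98  99  93  95  94  84   9   6   7
  9   0   9   6  27  88  94  92  91  81  29   9   9   5   2
  4   9   8   9   9   6   6   0   3   6   3   9   5   9  13
  8   6   9   2  12   9   9  12  16   9   9   7   9  11  10
(np.float64(313.75666799667493), np.float64(230.4588397258578))
```

```bash
python3 -m jog '{"linear":[[-0.9,-0.6,-6],[0,0,-8],[0,0,-5],[0,0,-3],[0,0,0]],"turn":[0,0,0,0,0]}'
python3 -m jog '{"linear":[[0,0,-4],[0,0,-4],[0,0,-3],[0,0,-3],[0,0,0],[0,0,0]],"turn":[0,0,0,0,0,0]}'
python3 -m jog '{"linear":[[0,0,-1],[0,0,-1.2],[0,0,0],[0,0,0]],"turn":[0,0,0,0]}'
```

```text
t: 27.68
tcp_pos: [0.5513, 0.1965, 0.2131]
tool_rot: [0.627, 0.779, 0.0, -0.0]
force: [1.5, 1.6, -2.7]
finger_gap: 0.315
gripper_force: 79.3
t: 28.42
tcp_pos: [0.5514, 0.1965, 0.1994]
tool_rot: [0.627, 0.779, 0.0, 0.0]
force: [1.6, 4.7, -4.0]
finger_gap: 0.314
gripper_force: 79.2
t: 28.92
tcp_pos: [0.5513, 0.1965, 0.1993]
tool_rot: [0.627, 0.779, 0.001, 0.0]
force: [-1.2, 3.9, 11.3]
finger_gap: 0.316
gripper_force: 81.1
```

```bash
python3 -m jog '{"linear":[[0,0,0],[0,0,0],[0,0,0],[0,0,30],[0,0,40],[0,0,40],[0,0,0],[0,0,0]],"turn":[0,0,0,0,0,0,0,0]}' 1 60
python3 - <<'E'
from h import *
im,c,s=shot('wrist','w14')
print(s['tcp_pos']);print(np.round(holes(im,c,.022),1))
for r in plates(im,c): print(np.round(r,1))
E
python3 -m jog '{"linear":[[-12,24,20],[-12,24,20],[-12,24,20],[-12,24,20],[-12,24,20],[-12,24,20],[-12,24,0],[-11,24,0],[0,0,0],[0,0,0],[0,0,0]],"turn":[0,0,0,0,0,0,0,0,0,0,0]}'
python3 - <<'E'
from h import *
im,c,s=shot('wrist','w15');np.savez('w15.npz',im=im,c=c)
im2,_,_=shot('top','top2')
a=cv2.resize(im[:,:],(560,420));b=im2[150:370,120:360]
b=cv2.resize(b,(240,220))
o=np.zeros((420,800,3),np.uint8);o[:,:560]=a;o[:220,560:]=b
cv2.imwrite('pics/comb.png',o[:,:,::-1]);print(s['tcp_pos'],s['q'])
E
```

```text
t: 29.92
tcp_pos: [0.5506, 0.1961, 0.3067]
tool_rot: [0.627, 0.779, -0.001, -0.0]
force: [0.8, 0.1, -0.0]
finger_gap: 1.0
gripper_force: 0.0
[0.55063387 0.19605536 0.30670942]
[(220, 358, 146.5), (317, 325, 138.0), (317, 244, 2608.5), (316, 195, 198.5)]
pair 84.3 [532.6 102.1] xang -56.6
[[497.5  78.9]
 [567.8 125.3]
 [553.4 191.6]
 [544.7 226.6]]
[317.4 243.4 552.4 195.6  49.7  82.1  12.4]
t: 31.35
tcp_pos: [0.4566, 0.3875, 0.4267]
tool_rot: [0.627, 0.779, -0.001, -0.0]
force: [0.1, 0.3, 0.2]
finger_gap: 1.003
gripper_force: 0.0
[0.45658102 0.3875301  0.42665129] [ 5.17415994e-01  4.68350882e-01  1.47524566e+00 -3.38805018e-04
  1.19935651e+00  3.03183459e-01]
```

View pics/comb.png

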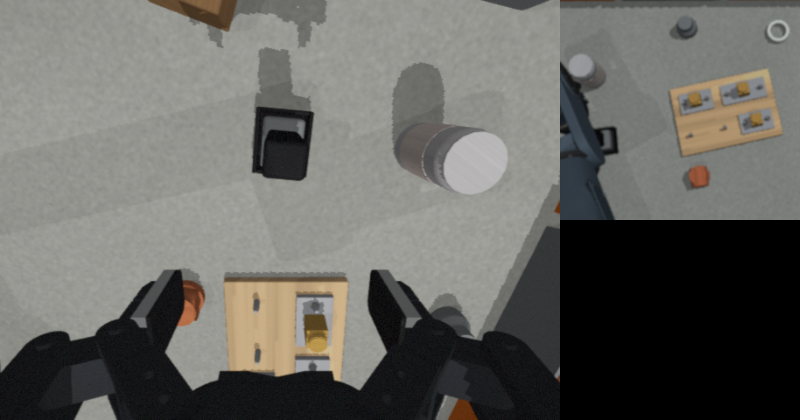

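```bash
python3 - <<'E'
from h import *
d=np.load('w15.npz',allow_pickle=True);im=d['im'];c=d['c'].item()
g=cv2.cvtColor(im,cv2.COLOR_RGB2GRAY)
print(np.percentile(g[120:206,290:356],[5,25,50,75]))
m=((g<62)*255).astype(np.uint8);z=np.zeros_like(m);z[100:230,270:380]=m[100:230,270:380]
ks=cv2.findContours(z,cv2.RETR_EXTERNAL,cv2.CHAIN_APPROX_NONE)[0];k=max(ks,key=cv2.contourArea)
a=cv2.approxPolyDP(k,2,True)[:,0]
for u,v in a: print((u,v),(pix(c,u,v,.03)*1000).round(1),(pix(c,u,v,.155)*1000).round(1))
cr=cv2.convertScaleAbs(im[100:225,270:380,::-1],alpha=2.5)
cv2.imwrite('pics/cr.png',cv2.resize(cr,None,fx=4.5,fy=4.5,interpolation=cv2.INTER_CUBIC))
E
```

```text
[13. 26. 35. 77.]
(np.int32(294), np.int32(122)) [420.3 461.1] [427.1 462.6]
(np.int32(288), np.int32(195)) [428.  390.9] [432.2 416.4]
(np.int32(299), np.int32(197)) [439.3 391.3] [439.7 416.6]
(np.int32(304), np.int32(202)) [445.3 387.3] [443.6 414. ]
(np.int32(344), np.int32(205)) [485.8 393. ] [470.2 417.7]
(np.int32(349), np.int32(200)) [489.5 399.1] [472.7 421.7]
(np.int32(357), np.int32(128)) [480.2 468.5] [466.6 467.4]
```

View pics/cr.png

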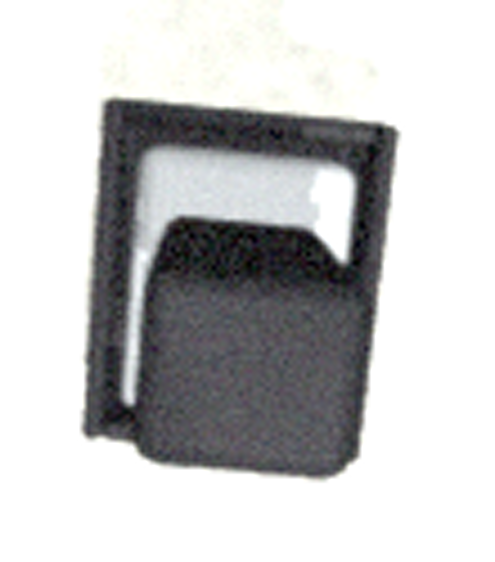

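```bash
python3 - <<'E'
from h import *
d=np.load('w15.npz',allow_pickle=True);c=d['c'].item()
P=np.array([pix(c,270+u/4.5,100+v/4.5,.155)*1000 for u,v in [(160,275),(365,290),(350,475),(142,460)]])
print(P.mean(0),np.linalg.norm(np.roll(P,-1,0)-P,axis=1),np.degrees(np.arctan2(*(P[1]-P[0])[::-1])),np.degrees(np.arctan2(*(P[2]-P[3])[::-1])))
Q=np.array([pix(c,270+u/4.5,100+v/4.5,.03)*1000 for u,v in [(107,100),(397,128),(85,435)]])
print((Q[1]+Q[2])/2,np.linalg.norm(Q[1]-Q[0]),np.linalg.norm(Q[2]-Q[0]),np.degrees(np.arctan2(*(Q[1]-Q[0])[::-1])),np.degrees(np.arctan2(-(Q[0]-Q[2])[0],(Q[0]-Q[2])[1])))
d=np.load('w1.npz',allow_pickle=True);im=d['im'];c=d['c'].item()
# label paper corners
m=(im.min(2)>175).astype(np.uint8)*255;m=cv2.morphologyEx(m,cv2.MORPH_CLOSE,np.ones((13,13)))
for k in cv2.findContours(m,cv2.RETR_EXTERNAL,cv2.CHAIN_APPROX_SIMPLE)[0]:
    if cv2.contourArea(k)>1500: print(cv2.contourArea(k),cv2.approxPolyDP(k,5,True)[:,0].tolist())
E
```

```text
[455.59465792 429.180256  ] [29.58814757 27.20719434 31.07914829 27.17687969] 8.1418398237148 8.065059351375545
[455.35523866 428.92832298] 61.80872372803095 71.98450838106773 6.990791106094846 7.275533721195365
```

```bash
python3 -m jog '{"linear":[[-0.5,20,0],[-0.5,20,0],[0,0,-30],[0,0,-30],[0,0,-30],[0,0,-26],[0,0,-16],[0,0,-9],[0,0,0],[0,0,0]],"turn":[-0.5,-0.5,0,0,0,0,0,0,0,0]}' 0.8 60
python3 -m jog '{"linear":[[0,0,0],[0,0,0],[0,0,0],[0,0,0],[0,0,0],[0,0,0],[0,0,0]],"turn":[0,0,0,0,0,0,0]}' 0 30
python3 - <<'E'
from h import *
s=sense();print(s['tcp_pos'],yaw(),s['q'])
E
```

```text
t: 32.7
tcp_pos: [0.4555, 0.4285, 0.2873]
tool_rot: [0.66, 0.751, 0.001, 0.0]
force: [0.7, -0.1, -0.1]
finger_gap: 0.798
gripper_force: 0.0
t: 33.58
tcp_pos: [0.455, 0.4284, 0.287]
tool_rot: [0.66, 0.751, 0.0, -0.0]
force: [-1.3, -0.2, 6.1]
finger_gap: 0.395
gripper_force: 32.2
[0.45503929 0.42842646 0.28700153] 7.34668807585228 [5.76690862e-01 6.73140847e-01 1.53035821e+00 2.63423112e-04
 9.37667068e-01 4.48311097e-01]
```

```bash
python3 -m jog '{"linear":[[0,0,5],[0,0,5],[0,0,4],[0,0,0],[0,0,0]],"turn":[0,0,0,0,0]}' 0 25
python3 -m jog '{"linear":[[0.7,-5,0],[0.6,-5,0],[0.7,-5,0],[0.6,-5,0],[0,0,0],[0,0,0]],"turn":[0,0,0,0,0,0]}' 0 20
python3 - <<'E'
from h import *
im,c,s=shot('scene','s1');im2,c2,_=shot('wrist','w16')
print(s['tcp_pos'],s['force'],s['finger_gap'],yaw())
u,v=proj(c,np.r_[s['tcp_pos'][:2],.08]);u,v=int(u),int(v);print(u,v)
a=cv2.resize(im[max(v-90,0):v+70,u-80:u+80],None,fx=2.5,fy=2.5)
b=cv2.resize(im2,(400,300));o=np.zeros((400,800,3),np.uint8);o[:a.shape[0],:a.shape[1]]=a;o[:300,400:]=b
cv2.imwrite('pics/comb2.png',o[:,:,::-1])
E
```

```text
t: 34.2
tcp_pos: [0.4551, 0.4282, 0.3002]
tool_rot: [0.66, 0.751, -0.0, -0.0]
force: [0.2, -0.7, -2.0]
finger_gap: 0.394
gripper_force: 31.4
t: 34.95
tcp_pos: [0.458, 0.4082, 0.3004]
tool_rot: [0.66, 0.751, 0.0, 0.0]
force: [-0.6, 2.8, -0.6]
finger_gap: 0.392
gripper_force: 31.6
[0.45801945 0.4081542  0.30038371] [-0.59512969  2.8267709  -0.60661097] 0.39187996829179045 7.360374714333796
448 175
```

View pics/comb2.png

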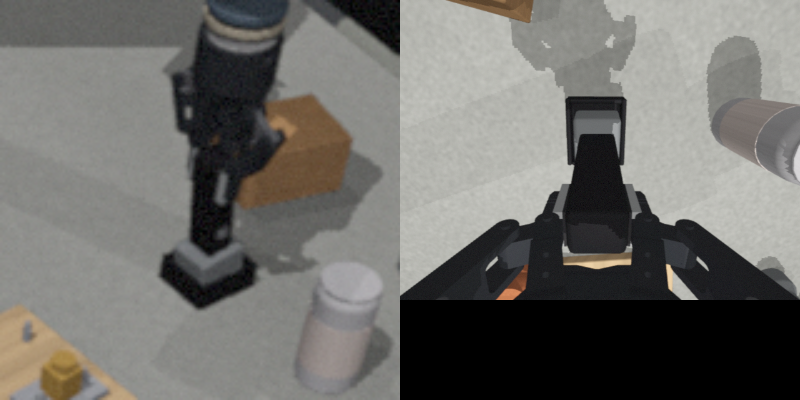

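```bash
python3 -m jog '{"linear":[[0.7,-5,0],[0.6,-5,0],[0.7,-5,0],[0.6,-5,0],[0.7,-5,0],[0.6,-5,0],[0.7,-5,0],[0.6,-5,0],[0.6,-5,0],[0.4,-3,0],[0,0,0],[0,0,0]],"turn":[0,0,0,0,0,0,0,0,0,0,0,0]}'
python3 - <<'E'
from h import *
im2,c2,s=shot('wrist','w17')
np.savez('w17.npz',im=im2,c=c2)
print(s['tcp_pos'],s['force'],s['finger_gap'],yaw())
cv2.imwrite('pics/w17.png',im2[:,:,::-1])
E
```

```text
t: 36.55
tcp_pos: [0.4637, 0.3601, 0.3003]
tool_rot: [0.66, 0.751, -0.001, 0.0]
force: [-0.4, 2.0, -1.3]
finger_gap: 0.395
gripper_force: 31.4
[0.46371259 0.36009372 0.3003087 ] [-0.39125785  1.96815128 -1.25014229] 0.3948212387209169 7.372740723763889
```

```bash
python3 -m jog '{"linear":[[0,0,0],[0,0,0],[0,0,0],[0,0,15],[0,0,30],[0,0,30],[0,0,30],[0,0,15],[0,0,0],[0,0,0]],"turn":[0,0,0,0,0,0,0,0,0,0]}' 0 80
python3 - <<'E'
from h import *
im2,c2,s=shot('wrist','w18');np.savez('w18.npz',im=im2,c=c2);print(s['tcp_pos'],s['gripper_force'])
shot('top','top3')
d=np.load('w1.npz',allow_pickle=True)
def quad(im,c,box,thr,tag):
    x0,y0,x1,y1=box;g=cv2.cvtColor(im,cv2.COLOR_RGB2GRAY)[y0:y1,x0:x1]
    m=(g>thr).astype(np.uint8)*255;m=cv2.morphologyEx(m,cv2.MORPH_CLOSE,np.ones((5,5)))
    k=max(cv2.findContours(m,cv2.RETR_EXTERNAL,cv2.CHAIN_APPROX_NONE)[0],key=cv2.contourArea)
    r=cv2.minAreaRect(k);a=cv2.approxPolyDP(cv2.convexHull(k),3,True)[:,0]+[x0,y0]
    print(tag,np.percentile(g,[5,50,90,99]),cv2.contourArea(k),a.tolist())
    M=cv2.moments(k);print('centroid',M['m10']/M['m00']+x0,M['m01']/M['m00']+y0)
    return a
quad(d['im'],d['c'].item(),(222,315,330,430),175,'w1')
for f in('top0','top1'): quad(cv2.imread(f'pics/{f}.png')[:,:,::-1],0,(475,265,535,320),170,f)
quad(cv2.imread('pics/scene0.png')[:,:,::-1],0,(90,262,165,320),170,'scene0')
E
```

```text
t: 37.85
tcp_pos: [0.4636, 0.3599, 0.4192]
tool_rot: [0.66, 0.751, -0.001, -0.0]
force: [-0.7, 1.0, -1.7]
finger_gap: 0.389
gripper_force: 81.2
[0.46356765 0.35994206 0.41918342] 81.16639494895935
w1 [ 49. 144. 178. 183.] 3490.5 [[240, 332], [291, 340], [310, 418], [261, 403]]
centroid 276.0400611182734 372.968199398367
top0 [ 64. 123. 158. 173.] 36.0 [[525, 295], [524, 301], [508, 304]]
centroid 519.5879629629629 299.9398148148148
top1 [ 55. 137. 180. 190.] 421.5 [[524, 277], [526, 301], [488, 309], [487, 297], [497, 282]]
centroid 508.82680901542113 292.7825227362594
scene0 [ 44.   131.   144.   170.51] 8.5 [[134, 283], [111, 295]]
centroid 123.37254901960785 288.2549019607843
```

```bash
python3 - <<'E'
from h import *
d=np.load('w1.npz',allow_pickle=True);c=d['c'].item()
Z=[.033,.059,.059,.033]
P=np.array([np.r_[pix(c,u,v,z),z] for (u,v),z in zip([[240,332],[291,340],[310,418],[261,403]],Z)])*1000
print(P.round(1));print(np.linalg.norm(np.roll(P,-1,0)-P,axis=1).round(1));L=P.mean(0)
y=(P[0]-P[3]+P[1]-P[2]);y/=np.linalg.norm(y);n=np.cross((P[1]-P[0]+P[2]-P[3]),y);n/=np.linalg.norm(n)
print('L',L,'y',y,'n',n,'slope',np.degrees(np.arccos(n[2])),'lean dir',np.degrees(np.arctan2(n[1],n[0])))
t=get_calibration('top');im=cv2.imread('pics/top1.png')[:,:,::-1]
print('L in top1',proj(t,L/1000))
g=cv2.cvtColor(im,cv2.COLOR_RGB2GRAY)
m=np.zeros_like(g);m[265:320,470:540]=((im[265:320,470:540].min(2)>150)*255);m=cv2.morphologyEx(m,cv2.MORPH_CLOSE,np.ones((7,7)))
k=max(cv2.findContours(m,cv2.RETR_EXTERNAL,cv2.CHAIN_APPROX_NONE)[0],key=cv2.contourArea);a=cv2.approxPolyDP(cv2.convexHull(k),3,True)[:,0];M=cv2.moments(cv2.convexHull(k));print(a.tolist(),M['m10']/M['m00'],M['m01']/M['m00'])
E
```

```text
[[ 405.2 -355.2   33. ]
 [ 461.3 -347.6   59. ]
 [ 480.4 -444.    59. ]
 [ 424.  -448.    33. ]]
[62.3 98.2 62.2 94.6]
L [ 442.76382256 -398.68375174   46.        ] y [-0.19648967  0.98050589  0.        ] n [-0.41114007 -0.08239091  0.90784116] slope 24.79129931334662 lean dir -168.6682408703666
L in top1 (np.float64(505.52862015835314), np.float64(292.8393079061917))
[[525, 276], [527, 301], [487, 309], [487, 296], [497, 281]] 507.27376237623764 292.98250825082505
```

```bash
python3 -m jog '{"linear":[[3,-20,0],[3,-40,0],[3,-41,0],[3,-41,0],[3,-41,0],[3,-41,0],[3,-41,0],[3,-41,0],[3,-41,0],[3,-41,0]],"turn":[-0.86,-0.86,-0.86,-0.86,-0.86,-0.86,-0.86,-0.86,-0.86,-0.86]}'
python3 -m jog '{"linear":[[-16,-41,0],[-16,-41,0],[-16,-41,0],[-16,-41,0],[-16,-41,0],[-16,-40,0],[-17,-39,0],[-17,-39,0],[-17,-39,0],[-17,-20,0],[0,0,0],[0,0,0]],"turn":[-0.86,-0.86,-0.86,-0.86,-0.86,-0.86,-0.86,-0.86,-0.86,-0.86,0,0]}'
python3 -m jog '{"linear":[[0,0,-8],[0,0,-8],[0,0,-5],[0,0,0],[0,0,0],[0,0,0]],"turn":[0,0,0,0,0,0]}'
cat >> h.py <<'E'
def scan(im,c,s,th=30,Lp=130,col=(255,0,0)):
    a=np.radians(yaw());ty=np.array([np.cos(a),np.sin(a),0]);lean=np.array([np.sin(a),-np.cos(a),0])
    t=np.radians(th);ax=np.sin(t)*lean+np.cos(t)*np.array([0,0,1]);b=np.cross(ax,ty)
    p=s['tcp_pos']-[0,0,(282-Lp)/1000]; w=p-ax*Lp/1000
    for h in (0,.034):
        q=np.array([proj(c,w+ax*h+i*.023*ty+j*.028*b) for i,j in ((1,1),(1,-1),(-1,-1),(-1,1))])
        cv2.polylines(im,[q.round().astype(int)],True,col,1)
    return w,ax
E
python3 - <<'E'
from h import *
im,c,s=shot('wrist','w19');np.savez('w19.npz',im=im,c=c);w,ax=scan(im,c,s)
L=np.array([.4428,-.3987,.046]);n=np.array([-.490,-.098,.866])
print(s['tcp_pos'],yaw(),s['gripper_force'],'win',w.round(4),'err vs',(L+.1*n).round(4),'aim hit',((w-L)-ax*np.dot(w-L,n)/np.dot(ax,n)).round(4),np.degrees(np.arccos(ax@n)))
i2,c2,s2=shot('scene','s2');i2r=i2.copy();scan(i2,c2,s2)
u,v=map(int,proj(c2,w))
A=cv2.resize(i2[v-110:v+60,u-75:u+75],(360,408));B=cv2.resize(im,(440,330));o=np.zeros((600,800,3),np.uint8);o[:408,:360]=A;o[:330,360:]=B
u,v=map(int,proj(c,w));C=cv2.resize(im[max(v-100,0):v+80,max(u-120,0):u+120],(360,270));o[330:600,400:760]=C
cv2.imwrite('pics/comb3.png',o[:,:,::-1])
E
```

```text
t: 39.2
tcp_pos: [0.4938, -0.029, 0.4195]
tool_rot: [0.89, 0.456, -0.001, -0.001]
force: [0.2, -0.3, -1.9]
finger_gap: 0.39
gripper_force: 81.1
t: 40.7
tcp_pos: [0.33, -0.4091, 0.4195]
tool_rot: [0.995, 0.099, -0.0, -0.001]
force: [-0.5, 0.2, -2.3]
finger_gap: 0.386
gripper_force: 81.0
t: 41.45
tcp_pos: [0.33, -0.4098, 0.3996]
tool_rot: [0.995, 0.099, 0.0, 0.0]
force: [-0.5, 0.7, -1.2]
finger_gap: 0.388
gripper_force: 81.1
[ 0.32995952 -0.40983465  0.39959449] -78.65895299568183 81.12401604652405 win [ 0.3937 -0.3971  0.135 ] err vs [ 0.3938 -0.4085  0.1326] aim hit [0.0004 0.0116 0.0015] 1.0567486056049964
```

View pics/comb3.png

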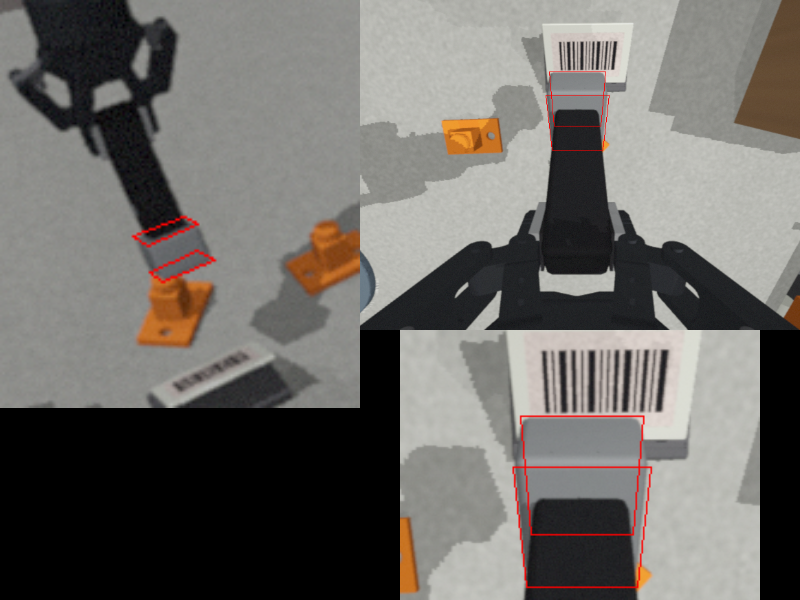

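```bash
python3 -m jog '{"linear":[[-0.1,-4,-1],[0,-5,-1],[0,-2.5,-0.4],[0,0,0],[0,0,0],[0,0,0],[0,0,0]],"turn":[0,0,0,0,0,0,0]}'
python3 - <<'E'
from h import *
d=np.load('w19.npz',allow_pickle=True);im=d['im'];c=d['c'].item()
m=np.zeros(im.shape[:2],np.uint8);m[10:120,255:420]=((im[10:120,255:420].min(2)>192)*255);m=cv2.morphologyEx(m,cv2.MORPH_CLOSE,np.ones((9,9)))
k=max(cv2.findContours(m,cv2.RETR_EXTERNAL,cv2.CHAIN_APPROX_NONE)[0],key=cv2.contourArea)
a=cv2.approxPolyDP(cv2.convexHull(k),4,True)[:,0];print(a.tolist())
for u,v in a: print((u,v),(pix(c,u,v,.0615)*1000).round(1),(pix(c,u,v,.0305)*1000).round(1))
from h import sense
s=sense();w,ax=scan(im,c,s);L=np.array([.4428,-.3987,.046]);n=np.array([-.490,-.098,.866])
print(s['tcp_pos'],((w-L)-ax*np.dot(w-L,n)/np.dot(ax,n)).round(4),np.dot(w-L,n))
E
```

```text
t: 42.42
tcp_pos: [0.3298, -0.4211, 0.397]
tool_rot: [0.995, 0.099, 0.0, 0.0]
force: [-0.4, 0.9, -1.2]
finger_gap: 0.391
gripper_force: 81.1
[[397, 33], [383, 119], [273, 112], [266, 34]]
(np.int32(397), np.int32(33)) [ 482.2 -441.3] [ 489.7 -446.1]
(np.int32(383), np.int32(119)) [ 421.1 -446.4] [ 422.5 -451.7]
(np.int32(273), np.int32(112)) [ 409.1 -359.5] [ 409.2 -356.1]
(np.int32(266), np.int32(34)) [ 462.3 -345.5] [ 467.9 -340.6]
[ 0.32982858 -0.42110744  0.39695231] [-0.0003  0.0002 -0.0001] 0.099866742202789
```

```bash
python3 -m jog '{"linear":[[0,0,0],[0,0,0],[0,0,0],[0,0,0],[0,0,0],[0,0,0],[0,0,0],[0,0,0],[0,0,0],[0,0,0],[0,0,0],[0,0,0]],"turn":[0,0,0,0,0,0,0,0,0,0,0,0]}'
python3 -m jog '{"linear":[[0,0,0],[0,0,0],[0,0,0],[0,0,0],[0,0,0],[0,0,0],[0,0,0],[0,0,0],[0,0,0],[0,0,0]],"turn":[0,0,0,0,0,0,0,0,0,0]}'
python3 - <<'E'
from h import *
im,c,s=shot('top','top4')
g=im[200:330,200:480]
c=get_calibration('top')
hsv=cv2.cvtColor(im,cv2.COLOR_RGB2HSV);m=((hsv[...,0]>16)&(hsv[...,0]<28)&(hsv[...,1]>150)).astype(np.uint8)*255
for k in cv2.findContours(m,cv2.RETR_EXTERNAL,cv2.CHAIN_APPROX_NONE)[0]:
    if cv2.contourArea(k)>40:
        M=cv2.moments(k);print((pix(c,M['m10']/M['m00'],M['m01']/M['m00'],.056)*1000).round(0),cv2.contourArea(k))
E
```

```text
t: 43.92
tcp_pos: [0.3298, -0.4212, 0.3969]
tool_rot: [0.995, 0.099, 0.0, -0.0]
force: [0.1, 0.2, -1.7]
finger_gap: 0.391
gripper_force: 81.1
t: 45.18
tcp_pos: [0.3298, -0.4212, 0.3969]
tool_rot: [0.995, 0.099, 0.0, 0.0]
force: [0.9, -0.4, -2.2]
finger_gap: 0.389
gripper_force: 81.1
```

```bash
python3 -m jog '{"linear":[[18,20,10],[18,39,10],[18,39,3],[18,42,0],[18,42,0],[18,42,0],[18,42,0],[18,42,0],[18,42,0]],"turn":[0.956,0.956,0.956,0.956,0.956,0.956,0.956,0.956,0.956]}'
python3 -m jog '{"linear":[[-2,42,0],[-2,42,0],[-2,42,0],[-2,42,0],[-2,42,0],[-2,42,0],[-2,42,0],[-2,41,0],[-2,20,0],[0,0,0],[0,0,0]],"turn":[0.956,0.956,0.956,0.956,0.956,0.956,0.956,0.956,0.956,0,0]}'
python3 - <<'E'
from h import *
s=sense();print(s['tcp_pos'],yaw(),s['force'])
a=np.radians(7.33);d=(s['tcp_pos'][:2]*1000-[455.1,428.5]);print('x\'',d@[np.cos(a),np.sin(a)],'y\'',d@[-np.sin(a),np.cos(a)])
im,c,_=shot('top','top5')
E
```

```text
t: 46.35
tcp_pos: [0.4923, -0.0698, 0.4201]
tool_rot: [0.889, 0.458, 0.0, 0.0]
force: [1.0, -0.8, -1.9]
finger_gap: 0.392
gripper_force: 81.1
t: 47.72
tcp_pos: [0.4738, 0.2833, 0.4198]
tool_rot: [0.661, 0.751, -0.0, 0.0]
force: [0.7, -0.5, -1.6]
finger_gap: 0.387
gripper_force: 81.1
[0.47376994 0.28325672 0.41978334] 7.318400389186086 [ 0.70290551 -0.51236437 -1.5711538 ]
x' -0.013342653602282761 y' -146.43830337332912
```

```bash
python3 -m jog '{"linear":[[0,0,-30],[0,0,-30],[0,0,-30],[0,0,-22],[0,0,-10],[0,0,-4],[0,0,0],[0,0,0]],"turn":[0,0,0,0,0,0,0,0]}'
python3 -m jog '{"linear":[[-0.6,5,0],[-0.7,5,0],[-0.6,5,0],[-0.7,5,0],[-0.6,5,0],[-0.7,5,0],[-0.6,5,0],[-0.7,5,0],[-0.6,5,0],[-0.7,5,0]],"turn":[0,0,0,0,0,0,0,0,0,0]}' 0 20
python3 -m jog '{"linear":[[-0.6,5,0],[-0.7,5,0],[-0.6,5,0],[-0.7,5,0],[-0.6,5,0],[-0.5,4,0],[0,0,0],[0,0,0]],"turn":[0,0,0,0,0,0,0,0]}' 0 20
python3 - <<'E'
from h import *
s=sense();print(s['tcp_pos'],yaw(),s['force'])
a=np.radians(7.33);d=(s['tcp_pos'][:2]*1000-[455.1,428.5]);print('x\'',d@[np.cos(a),np.sin(a)],'y\'',d@[-np.sin(a),np.cos(a)])
E
```

```text
t: 48.78
tcp_pos: [0.4741, 0.2839, 0.2948]
tool_rot: [0.66, 0.751, 0.001, 0.0]
force: [-0.5, 0.6, -1.9]
finger_gap: 0.386
gripper_force: 81.0
t: 50.02
tcp_pos: [0.4681, 0.331, 0.2959]
tool_rot: [0.658, 0.753, -0.004, 0.004]
force: [-0.4, -21.3, 20.9]
finger_gap: 0.392
gripper_force: 84.1
t: 51.02
tcp_pos: [0.4646, 0.3589, 0.3038]
tool_rot: [0.658, 0.753, -0.003, 0.005]
force: [-6.9, -24.9, 56.0]
finger_gap: 0.385
gripper_force: 88.1
[0.46455741 0.35892664 0.3037795 ] 7.690110889958255 [ -6.93997702 -24.87998147  56.03182669]
x' 0.5036763949563603 y' -70.2114041545121
```

```bash
python3 -m jog '{"linear":[[0.6,-5,10],[0.6,-5,20],[0,0,30],[0,0,30],[0,0,20],[0,0,0],[0,0,0],[0,0,0]],"turn":[0,0,0,0,0,0,0,0]}'
cat >> h.py <<'E'
def tilt(im,c,s,Lp=130):
    g=cv2.cvtColor(im,cv2.COLOR_RGB2GRAY).astype(int)
    a=np.radians(yaw());ty=np.array([np.cos(a),np.sin(a),0]);lean=np.array([np.sin(a),-np.cos(a),0])
    p=s['tcp_pos']-[0,0,(282-Lp)/1000];u0,v0=proj(c,p-[0,0,.02]);u0=int(round(u0))
    col=g[:,u0-6:u0+7].mean(1);print('start',u0,int(v0));print(col[60:int(v0)+1:6].astype(int))
    v=int(v0)-10
    while v>5 and col[v]<55: v-=1
    out=[]
    for th in range(-10,50,2):
        t=np.radians(th);ax=np.sin(t)*lean+np.cos(t)*np.array([0,0,1]);b=np.cross(ax,ty)
        if b@lean>0:b=-b
        out.append((th,round(proj(c,p-ax*(Lp-34)/1000+.015*b)[1])))
    print('edge v',v,out)
E
python3 - <<'E'
from h import *
s0=sense();print(s0['tcp_pos'],yaw(),s0['force'],s0['finger_gap'])
im,c,s=shot('wrist','w20');tilt(im,c,s)
im,c,s=shot('scene','s3')
E
```

```text
t: 52.02
tcp_pos: [0.4645, 0.3527, 0.4024]
tool_rot: [0.66, 0.751, -0.001, -0.001]
force: [-0.5, 0.7, -1.6]
finger_gap: 0.39
gripper_force: 81.2
[0.46446506 0.35269194 0.40240137] 7.3844044841326255 [-0.50244342  0.65397499 -1.56321981] 0.3899713652837485
start 315 314
[140 140 134 132  29  32  35  34  34  33  32  33  46  46  45  29  86  87
  89 109 109 108 109  25  22  22  21  21  22  23  20  21  21  22  20  21
  23  20  22  22  22  22  21]
edge v 196 [(-10, 257), (-8, 252), (-6, 247), (-4, 242), (-2, 237), (0, 232), (2, 227), (4, 222), (6, 217), (8, 212), (10, 207), (12, 202), (14, 197), (16, 193), (18, 188), (20, 183), (22, 178), (24, 173), (26, 169), (28, 164), (30, 159), (32, 154), (34, 150), (36, 145), (38, 140), (40, 136), (42, 131), (44, 127), (46, 122), (48, 118)]
```

```bash
cat >> h.py <<'E'
def tilt2(im,c,s):
    from scipy.optimize import least_squares
    g=cv2.cvtColor(im,cv2.COLOR_RGB2GRAY).astype(float)
    a=np.radians(yaw());ty=np.array([np.cos(a),np.sin(a),0]);lean=np.array([np.sin(a),-np.cos(a),0])
    p0=s['tcp_pos']-[0,0,.152];u0=int(round(proj(c,p0)[0]))
    col=cv2.GaussianBlur(g[:,u0-6:u0+7].mean(1)[:,None],(1,5),0)[:,0]
    e=[]
    v=int(proj(c,p0-[0,0,.02])[1])-10
    while col[v]<60: v-=1
    e.append(v);w=v-5
    while col[w]>98: w-=1
    e.append(w);w-=4
    while 68<col[w]<98: w-=1
    e.append(w)
    def f(x):
        th,Lp=x;t=np.radians(th);ax=np.sin(t)*lean+np.cos(t)*np.array([0,0,1]);b=np.cross(ax,ty)
        if b@lean>0:b=-b
        p=s['tcp_pos']-[0,0,.152]
        return [proj(c,p-ax*(Lp-h)/1000+y*b)[1]-vv for h,y,vv in((34,.015,e[0]),(34,.028,e[1]),(0,.028,e[2]))]
    r=least_squares(f,[15,130]);print(e,'tilt,Lp',r.x.round(1),r.fun.round(1));return r.x
E
python3 - <<'E'
from h import *
im=cv2.imread('pics/w20.png')[:,:,::-1].copy();s=sense();tilt2(im,get_calibration('wrist'),s)
E
```

```text
[197, 171, 153] tilt,Lp [ 15.3 129.4] [-2.2  2.7 -0.4]
```

```bash
python3 -m jog '{"linear":[[-2,15,0],[-2,15,0],[-1.7,14.3,0],[0,0,-25],[0,0,-25],[0,0,-20],[0,0,-10],[0,0,0],[0,0,0]],"turn":[0,0,0,0,0,0,0,0,0]}'
python3 - <<'E'
from h import *
s=sense();print(s['force']);d=(s['tcp_pos'][:2]*1000-[455.1,428.5]);a=np.radians(7.33);print('x\'',d@[np.cos(a),np.sin(a)],'y\'',d@[-np.sin(a),np.cos(a)])
im,c,s=shot('wrist','w21');tilt2(im,c,s)
E
```

```text
t: 53.25
tcp_pos: [0.4594, 0.3975, 0.3248]
tool_rot: [0.66, 0.751, 0.001, 0.0]
force: [-0.0, -0.4, -1.4]
finger_gap: 0.386
gripper_force: 81.3
[-0.01985508 -0.367434   -1.3948405 ]
x' 0.3290028195169827 y' -31.261504251331232
[196, 171, 153] tilt,Lp [ 15.1 131.6] [-1.8  2.3 -0.4]
```

Tilt is 15°; it now fits inside the cradle, where the far wall can square it up.

```bash
python3 -m jog '{"linear":[[0,0,-8],[0,0,-8],[0,0,-6],[0,0,-5],[0,0,-5],[0,0,0],[0,0,0]],"turn":[0,0,0,0,0,0,0]}'
python3 -m jog '{"linear":[[-0.5,4,0],[-0.5,4,0],[-0.5,4,0],[-0.5,4,0],[0,0,0],[0,0,0]],"turn":[0,0,0,0,0,0]}'
```

```text
t: 54.18
tcp_pos: [0.4592, 0.3971, 0.292]
tool_rot: [0.66, 0.751, 0.0, 0.0]
force: [0.2, -0.6, -2.3]
finger_gap: 0.393
gripper_force: 81.3
t: 54.92
tcp_pos: [0.4573, 0.4112, 0.2925]
tool_rot: [0.659, 0.752, -0.003, 0.002]
force: [0.5, -9.4, 3.4]
finger_gap: 0.393
gripper_force: 81.8
```

```bash
python3 -m jog '{"linear":[[-0.5,4,0],[-0.5,4,0],[-0.5,4,0],[-0.5,4,0],[-0.4,3,0],[0,0,0],[0,0,0]],"turn":[0,0,0,0,0,0,0]}'
python3 - <<'E'
from h import *
s=sense();print(s['force']);d=(s['tcp_pos'][:2]*1000-[455.1,428.5]);a=np.radians(7.33);print('x\'',d@[np.cos(a),np.sin(a)],'y\'',d@[-np.sin(a),np.cos(a)])
im,c,s=shot('wrist','w22');tilt(im,c,s);tilt2(im,c,s)
E
```

```text
t: 55.8
tcp_pos: [0.4548, 0.4306, 0.2924]
tool_rot: [0.66, 0.752, -0.002, 0.002]
force: [0.6, -5.7, 2.3]
finger_gap: 0.391
gripper_force: 81.7
[ 0.6455094  -5.65771432  2.34926013]
x' -0.062255522918964766 y' 2.1488055128307053
start 314 313
[139 137 138 140 139 143 133 127 129 128 128 128 126 128 129 130 128 127
 129 134 130  33  20  27  78 102 109 109 109  19  18  21  20  19  19  21
  20  19  19  20  20  21  19]
edge v 231 [(-10, 255), (-8, 250), (-6, 245), (-4, 240), (-2, 235), (0, 230), (2, 225), (4, 220), (6, 215), (8, 210), (10, 205), (12, 200), (14, 196), (16, 191), (18, 186), (20, 181), (22, 176), (24, 171), (26, 167), (28, 162), (30, 157), (32, 152), (34, 148), (36, 143), (38, 138), (40, 134), (42, 129), (44, 125), (46, 120), (48, 116)]
[231, 209, 201] tilt,Lp [ -1.5 138.4] [-0.8  1.4 -0.5]
```

```bash
python3 -m jog '{"linear":[[0.3,-2.2,0],[0,0,-2],[0,0,-2],[0,0,-1.4],[0,0,0],[0,0,0]],"turn":[0,0,0,0,0,0]}'
python3 -m jog '{"linear":[[0,0,0],[0,0,0],[0,0,0],[0,0,0],[0,0,0]],"turn":[0,0,0,0,0]}' 0.7 60
python3 -m jog '{"linear":[[0,0,15],[0,0,25],[0,0,30],[0,0,35],[0,-20,35],[0,-20,0],[0,0,0],[0,0,0],[0,0,0]],"turn":[0,0,0,0,0,0,0,0,0]}'
python3 - <<'E'
from h import *
im,c,s=shot('wrist','w23');print(s['tcp_pos'],yaw())
g=cv2.cvtColor(im,cv2.COLOR_RGB2GRAY)
u,v=map(int,proj(c,[.4553,.4287,.1]));m=np.zeros_like(g);m[v-60:v+60,u-50:u+50]=(g[v-60:v+60,u-50:u+50]<62)*255
k=max(cv2.findContours(m,cv2.RETR_EXTERNAL,cv2.CHAIN_APPROX_NONE)[0],key=cv2.contourArea)
for a,b in cv2.approxPolyDP(k,2,True)[:,0]: print((a,b),(pix(c,a,b,.03)*1000).round(0),(pix(c,a,b,.155)*1000).round(0))
# predicted upright handle-top and cradle corners
A=np.radians(7.3);R=np.array([[np.cos(A),-np.sin(A)],[np.sin(A),np.cos(A)]])
for hx,hy,z in((17,15,.155),(23,28,.039),(32,37,.03)): print(z,[tuple(np.round(proj(c,np.r_[(np.array([455.3,428.7])+R@[i*hx,j*hy])/1000,z])).astype(int)) for i,j in((-1,1),(1,1),(1,-1),(-1,-1))])
print(g[v-60:v+60:5,u-40:u+40:5])
# brass in carrier
im,c,_=shot('top','top6')
E
```

```text
t: 56.6
tcp_pos: [0.4551, 0.4295, 0.2863]
tool_rot: [0.66, 0.751, -0.001, 0.001]
force: [0.4, -5.3, 0.6]
finger_gap: 0.387
gripper_force: 81.6
t: 57.22
tcp_pos: [0.455, 0.43, 0.2865]
tool_rot: [0.66, 0.751, 0.0, -0.0]
force: [-0.2, -0.3, -0.6]
finger_gap: 0.698
gripper_force: 0.0
t: 58.35
tcp_pos: [0.4549, 0.3903, 0.4254]
tool_rot: [0.66, 0.751, -0.001, -0.0]
force: [-0.3, 0.4, -0.1]
finger_gap: 0.696
gripper_force: 0.0
[0.45493805 0.39025016 0.42538953] 7.408259177155093
(np.int32(289), np.int32(127)) [421. 462.] [429. 464.]
(np.int32(290), np.int32(201)) [429. 391.] [435. 418.]
(np.int32(349), np.int32(202)) [489. 397.] [474. 422.]
(np.int32(352), np.int32(128)) [480. 468.] [468. 469.]
0.155 [(np.int64(297), np.int64(165)), (np.int64(350), np.int64(165)), (np.int64(348), np.int64(211)), (np.int64(297), np.int64(211))]
0.039 [(np.int64(296), np.int64(137)), (np.int64(345), np.int64(137)), (np.int64(344), np.int64(196)), (np.int64(297), np.int64(196))]
0.03 [(np.int64(287), np.int64(127)), (np.int64(354), np.int64(127)), (np.int64(352), np.int64(204)), (np.int64(289), np.int64(203))]
[... 909 characters left out ...]
  37  40  37  37  29  57 157]
 [157 157  33  22  28  33  37  37  40  40  38  36  36  31  60 151]
 [153 152  30  22  32  31  36  39  42  33  40  40  38  32  74 158]
 [156 152  35   5  31  36  37  36  39  40  42  42  38  32  96 154]
 [153 154  31  33  29  24  34  28  35  35  37  34  34  26 100 152]
 [152 158 158 152 153 156 147 156 163 153 154 152 152 156 152 156]
 [160 160 152 150 153 158 149 152 155 157 152 154 154 155 156 158]
 [161 165 162 154 154 163 155 152 152 151 155 153 155 155 158 156]
 [166 159 160 154 157 157 160 155 154 156 156 156 159 156 154 155]
 [163 170 168 156 152 156 157 148 155 151 156 156 155 158 154 153]
 [161 163 167 166 149 154 153 153 154 158 159 157 158 153 151 153]]
```

```bash
python3 - <<'E'
from h import *
im=cv2.imread('pics/top6.png')[:,:,::-1].copy();c=get_calibration('top')
hsv=cv2.cvtColor(im,cv2.COLOR_RGB2HSV);m=((hsv[...,0]>14)&(hsv[...,0]<24)&(hsv[...,1]>165)&(hsv[...,2]>70)).astype(np.uint8)*255;m[:150]=0
for k in cv2.findContours(m,cv2.RETR_EXTERNAL,cv2.CHAIN_APPROX_NONE)[0]:
    if cv2.contourArea(k)>15:
        M=cv2.moments(k);u,v=M['m10']/M['m00'],M['m01']/M['m00'];print((round(u),round(v)),(pix(c,u,v,.056)*1000).round(0),cv2.contourArea(k))
E
python3 - <<'E'
from h import *
im=cv2.imread('pics/top6.png')[:,:,::-1].copy();c=get_calibration('top')
hsv=cv2.cvtColor(im,cv2.COLOR_RGB2HSV)
for x,y in((577,85),(502.5,53),(552,200)):
    u,v=map(int,proj(c,[x/1000,y/1000,.06]));print((u,v),hsv[v,u])
m=((hsv[...,0]>13)&(hsv[...,0]<25)&(hsv[...,1]>140)&(hsv[...,2]>60)).astype(np.uint8)*255;m[:150]=0
for k in cv2.findContours(m,cv2.RETR_EXTERNAL,cv2.CHAIN_APPROX_NONE)[0]:
    if 25<cv2.contourArea(k)<400:
        M=cv2.moments(k);u,v=M['m10']/M['m00'],M['m01']/M['m00'];print((round(u),round(v)),(pix(c,u,v,.056)*1000).round(0),cv2.contourArea(k))
E
```

```text
(301, 237) [ 19 150 151]
(315, 268) [ 19 149 152]
(253, 248) [ 19 151 152]
(316, 269) [500.  51.] 75.0
(255, 250) [549. 197.] 86.5
(303, 239) [575.  82.] 76.5
```

```bash
python3 -c "
from station import *
print(sign_off())"
```

```text
the job is handed in; nothing more can be done
None
```

I've handed the job in: the three plates on the counter (one wide, two narrow) are home on matching pins, the label was scanned from about 10 cm with a 2.75 s hold, and the scanner is upright in its cradle. While squaring the scanner up again I pressed it against the cradle rim once (56 N at the wrist, under the 120 N limit), and it now stands about 4 mm off its starting spot, within the cradle's clearance.

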